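Set a bar blank to the scribed line and clamp it

ROBOT

A 6-joint arm with a two-finger parallel gripper is mounted at the origin on a cart in front of the work surface, level with it; the furniture and walls round the work are solid. World frame = base frame: x ahead of the robot, y to its left, z up, the work surface at z = 0. Lengths are in mm, angles in rad, forces in N, time in s.
With the tool pointing down it reaches from about 350 to 875 mm from the base axis. Payload 4.2 kg.
Tool frame: the origin (TCP) lies midway between the tips of the shut fingers; the grasp point (between the pads) lies 19 mm behind it (arm.grip_point_offset is the z of the grasp point in the tool frame, in mm); z points along the fingers, x is the direction in which the jaws open and shut, and the axes are right-handed (so a half turn about z gives the same grasp; the last joint's range is limited). The gripper opens to 85 mm and grips with 20 to 120 N. Pads are 22 mm wide; open, the fingers measure 114 mm over their backs; the gripper's body (76 mm by 85 mm) begins 54 mm behind the grasp point. The pads swing forward as they close: fully open they stand 13 mm farther back than shut.
Start: joints at [1.489, 0.385, 0.008, 0, -1.194, -0.259], TCP at [208.868, 589.044, 231.312] pointing down, gripper open.
Joint ranges: [-3.14, 3.14], [-1.21, 2.06], [-1.07, 1.41], [-3.16, 2.05], [-2.99, -0.16], [-3.1, 3.1]. Speed limits (rad/s): [2.79, 2.79, 3.14, 3.14, 3.14, 3.14].

INTERFACE

Orientations are given as a unit quaternion [x, y, z, w].
In Python, from bench import arm gives the robot as it stands.
- The arm moves only by the shell command python3 -m jog 'ROWS'. ROWS is JSON, a list of rows, each an object of numbers: "hand": the finger opening in mm, from 0 to 85.4; "dx", "dy", "dz": the shift along the tool's x, y, z in mm; "rx", "ry", "rz": the turn, a rotation vector about the tool's x, y, z in rad. A call has 1 to 5 rows; each row shifts and turns the commanded pose from where the row before left it, along the tool's axes as they then stand; what a row does not reach is not made up. A row lasts 1/12 s, in which the tool goes at most 41.7 mm and 7.16 degrees, less where a joint would pass 70% of its speed; a pose out of reach is approached as far as the arm can. A call with a gripper value outside its range is refused whole. The fingers move at their own pace and stop on an object; the grip force is fixed at half the most. Time passes only in rows, so rows that do not move let the fingers close. It gives the time, the measured TCP pose, the force and the opening at its end, in the units of the state.
- arm.read_state(): the state, without advancing time (a new reading comes with each control period).
- arm.get_image(name): name is "scene" or "top" or "wrist"; returns a dict with "img" (420x560x3 uint8, red, green, blue), "depth" (420x560 float32, mm along the optical axis (not along the pixel's ray), 0 where there is no reading), "intrinsics" (3x3 intrinsics, pixels), "R" (3x3) and "t" (3): a world point X has camera coordinates R X + t; the wrist camera has in their place "T_tool_cam" (4x4, takes a point from camera to tool coordinates, whose origin is the TCP and whose axes are the tool frame's). Camera axes: x right, y down, z forward; pixel columns grow to the right and rows downward; lengths in mm; the calibration is good to about 2 mm. A picture is of the moment at which its call begins: read the wrist's pose just before it.
- arm.job_done(): hands the job in, once; it reports no verdict.
The state is a dict: "clock": time; "joints": joint angles; "joint_vel": joint speeds; "joint_efforts": joint torques, N m; "position": TCP position; "ee_rot": TCP orientation; "contact_force": force on the tool from outside, world axes, zero at the start; "wrist_torque": the same for the moment, N m; "gripper_width": finger opening in mm.
Only numpy, scipy, OpenCV 4.12 (cv2) and the standard library are available. Lean on these libraries where they do the work, as an engineer would, in place of code of your own. Each camera call takes 0.05 s, during which the arm holds its last target.

TASK

On the marking jig, push the loose aluminium bar sideways until its long edge bears snugly all along the fence, then slide it along the fence until its leading short edge meets the red scribed line. Then press the red-handled clamp down by feel until its sprung foot grips the bar firmly there, without forcing it, and let go. Push gently, keep the bar flat on the bed all the time and leave the other things on the bench alone.

Things in the scene. Friction and masses are not known exactly. Their poses are not given: they have to be found in the camera images.
- marking_jig: Fixed dark steel bed 150 x 300 x 12 mm, turned at most 0.15 rad. Origin: centre of its underside, on the bench; x across the bed to the fence (away from the robot), y along the fence (to the left), z up. Fence: 14 mm above the bed, y -145 to 145, x 15 to 35 mm, guiding face at x = 15. Red line at y = -110 mm. Clamp post behind the fence, x 37 to 71, y -102 to -58 mm, to 64 mm above the bench.
- scribed_line (a point): Point on the red scribed line (1.6 mm wide), on the bed's top, at jig (-5, -110, 12) mm: the bar's leading-edge midpoint belongs here.
- fence_face (a point): Middle of the fence's guiding face, at jig (15, 0, 18) mm. The fence face runs along jig y.
- bar: Loose bright aluminium bar flat on the bed in front of the fence, up to 0.13 rad askew: 40 (x) x 140 (y) x 20 (z) mm, 0.22 to 0.42 kg. Origin: centre of its underside; y lengthwise, x towards the fence. It starts 11 to 21 mm off the fence and slides with friction only; nothing stops it at the line. Snug on the fence its origin is at jig x = -5 mm.
- bar_edge (a point): Midpoint of the bar's leading short edge (the end towards jig -y), on its underside, at bar (0, -70, 0) mm. It starts 55 to 105 mm short of the line.
- bar_tail (a point): Middle of the bar's trailing short face (the end towards jig +y), at bar (0, 70, 10) mm.
- clamp (a joint): Clamp arm angle, rad: 0 = arm level, grows as it lifts; starts at 0.8 to 1.05. A friction hinge (0.75 N m) keeps it where it is left. The foot's screw spindle, 58 mm from the pivot, is set differently each time, so the foot meets the bar anywhere from 0.09 to -0.09 rad: feel for it. The foot is sprung: 5 N per mm, 6 mm travel. No end stop before -0.2 rad.
- clamp_handle (a point): Point on top of the red handle (24 mm wide, 12 mm thick, 70 to 130 mm from the pivot), 115 mm out from the pivot, 7 mm above the arm's centre line. It swings down and to jig -x about the hinge; level it lies at jig (-62, -80, 61) mm. Pressed here at right angles, the arm moves freely at about 7 N; 11 to 14 N sets the foot firmly; over 20 N is forcing it.
- clamp_hinge (a point): Pivot of the clamp at jig (53, -80, 54) mm; the axis runs along jig y.
- tube_cutter: Red tube cutter with black knob, 29 x 106 x 23 mm, bystander. Origin: centre of its underside.
- marker: White marker pen with black ends, 17 x 135 x 16 mm, bystander. Origin: centre of its underside.
- spare_gauge: Round pressure gauge lying face up, 75 x 58 x 30 mm, bystander. Origin: centre of its underside.
- brass_tee: Brass tube tee, 32 x 44 x 16 mm, bystander. Origin: centre of its underside.
- vial: White sample vial with blue cap, 23 mm across, 52 mm high, bystander. Origin: centre of its underside.
- dropper: Brown dropper bottle, 33 mm across, 102 mm high, bystander. Origin: centre of its underside.
- gas_analyser: Fixed blue bench instrument, 270 mm high, right of the jig and near the robot: seen from above a slanted block within x 0.05 to 0.57, y -0.63 to -0.13 m of the robot base. Lift well over it when coming from the right. Origin: centre of its underside.

How it is judged (in metres and radians):
On the way, in this order (a step that is already met when the one before it is completed fails the run):
1. the bar bears snugly along the fence, pressed home, while still well short of the line (x of bar in the frame of marking_jig above -0.0065 m and angle between the y axis of bar and the y axis of marking_jig, either way round below 0.02 rad and y of bar_edge in the frame of marking_jig above -0.095 m), for 0.1 s.
2. the leading edge stands at the scribed line, the bar still along the fence, with the clamp still up (y of bar_edge in the frame of marking_jig between -0.1125 and -0.1075 m and x of bar in the frame of marking_jig above -0.0075 m and angle between the y axis of bar and the y axis of marking_jig, either way round below 0.025 rad and linear speed of bar below 0.01 m/s and value of joint clamp above 0.3 rad), for 0.3 s.
At the end, for the whole second after the job is handed in: The clamp is down and its foot presses on the bar with more than 5 N; the bar lies still and flat on the bed, its leading edge within 2.5 mm of the centre of the scribed line, against the fence within 2.5 mm and parallel to it within 0.025 rad (value of joint clamp below 0.2 rad and contact force between clamp and bar above 5 N and y of bar_edge in the frame of marking_jig between -0.1125 and -0.1075 m and x of bar in the frame of marking_jig above -0.0075 m and angle between the y axis of bar and the y axis of marking_jig, either way round below 0.025 rad and z of bar in the frame of marking_jig below 0.014 m and linear speed of bar below 0.005 m/s); the robot touches nothing.
It fails at once if the bar is lifted more than 6 mm off the bed (z of bar in the frame of marking_jig above 0.018 m).
It fails at once if the bar is pushed with more than 40 N (contact force between the fingers and bar above 40 N).
It fails at once if the clamp is forced: its foot presses on the bar with more than 35 N (contact force between clamp and bar above 35 N).
It fails at once if a bystander is shifted by more than 20 mm (distance of any of tube_cutter, marker, spare_gauge, brass_tee, vial, dropper from where it was at the start of the episode above 0.02 m).
It also fails if it takes over 72 s, if anything falls off the work surface, if the arm or the gripper's body presses on something with over 40 N, if the wrist force passes 120 N, or if a joint passes its speed limit or range.

## Working session

There is one attempt and no reset: what is moved stays moved. The work goes in short steps, Python scripts to look and compute and a shell command to move; the robot and the scene stay as the last step left them, time stands still between calls to the robot, and variables do not carry over. Pictures are saved under pics/ and viewed, and the job is handed in when it is done.

```bash
ls; mkdir -p pics
python3 - <<'E'
from bench import arm
import cv2
print(arm.read_state())
for n in ("scene","top","wrist"):
    d=arm.get_image(n); cv2.imwrite(f"pics/a_{n}.png",d["img"][:,:,::-1])
    print(n,d["intrinsics"].tolist(),[ (k,d[k].tolist()) for k in ("R","t","T_tool_cam") if k in d])
E
```

```text
pics
{'clock': 0.0, 'joints': array([ 1.48861871e+00,  3.85519061e-01,  6.63553999e-03, -4.72123350e-04,
       -1.19401106e+00, -2.58590703e-01]), 'joint_vel': array([-0.00161235,  0.00082146,  0.00016047,  0.00082807,  0.00103535,
       -0.00030846]), 'joint_efforts': array([ 6.10236275e-04, -3.92289805e+01,  1.88401115e+01,  4.18621615e+00,
       -4.59780349e-03, -4.90217360e-06]), 'position': array([208.68179258, 588.51408351, 230.25201302]), 'ee_rot': array([-5.76898500e-01,  8.16815140e-01, -6.63435758e-04, -8.41822118e-04]), 'contact_force': array([ 0.5081821 ,  0.23178808, -0.3989254 ]), 'wrist_torque': array([ 0.02020582, -0.02663499, -0.05116216]), 'gripper_width': 85.49833446643453}
scene [[531.0695234771792, 0.0, 276.4032404987935], [0.0, 531.0695234771792, 208.52935281035369], [0.0, 0.0, 1.0]] [('R', [[-0.7127121000212533, -0.7014391670257023, -0.004955546951111724], [-0.5238448422872094, 0.5369354367935755, -0.6612767332398601], [0.4665062097039913, -0.4687039915315225, -0.7501256725576285]]), ('t', [268.52881669772637, 428.6276270457359, 909.5065101904955])]
top [[537.757446630959, 0.0, 267.5818062729033], [0.0, 537.757446630959, 210.9779007573722], [0.0, 0.0, 1.0]] [('R', [[0.028466195590312385, -0.9995894664745707, 0.0032518028380468505], [-0.993834215794062, -0.02865074390251545, -0.10711062688097263], [0.10715982094804259, -0.000182720868872435, -0.9942417912094967]]), ('t', [-193.5293508841009, 539.4305131333116, 1149.5107495439786])]
wrist [[299.3237823244436, 0.0, 286.41458928440255], [0.0, 299.3237823244436, 212.16303299439147], [0.0, 0.0, 1.0]] [('T_tool_cam', [[0.9999993896166248, -0.0008904722560820957, 0.0006540837399634685, 0.6464443098811445], [0.0006273290124275861, 0.9449148549326638, 0.32731563266347885, -85.78629573273534], [-0.0009095189321302026, -0.32731502254975153, 0.9449148367914262, -141.65983707597783], [0.0, 0.0, 0.0, 1.0]])]
```

View pics/a_scene.png

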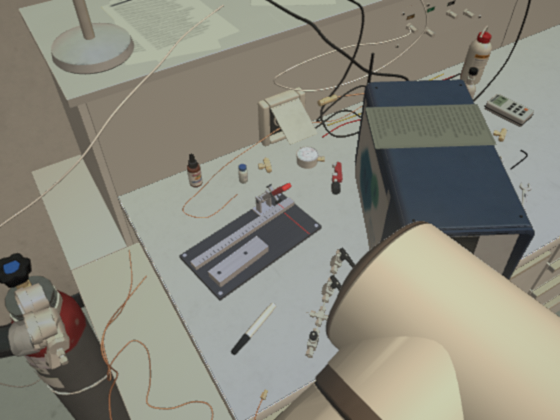

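View pics/a_top.png

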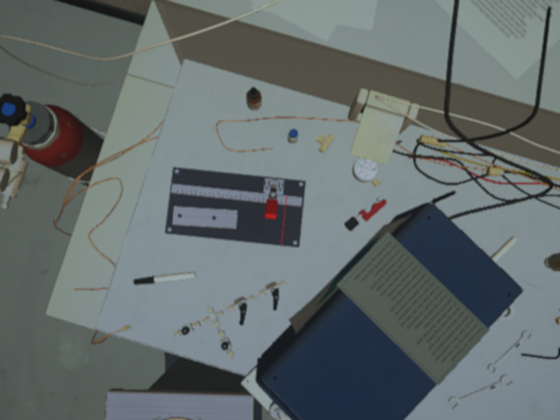

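View pics/a_wrist.png

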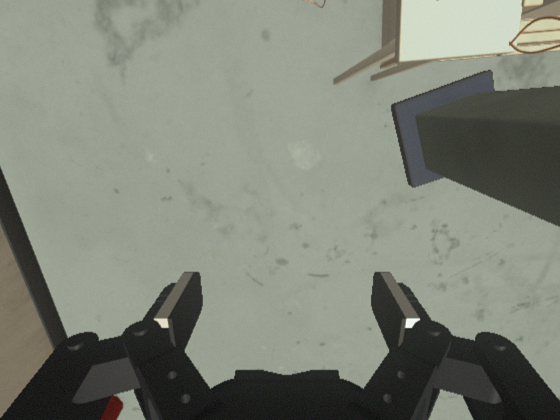

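The top view shows the jig with corners at about (173,168), (305,180), (299,247) and (166,234). The bar is at (205,217), the red handle at (271,209) and the red line near x=284. I'll measure these with masks.

```bash
cat > h.py <<'E'
import numpy as np, cv2
from bench import arm
from scipy.spatial.transform import Rotation as Rn
def cam(name):
    s=arm.read_state(); d=arm.get_image(name); K=d["intrinsics"]
    if name=="wrist":
        T=np.eye(4); T[:3,:3]=Rn.from_quat(s["ee_rot"]).as_matrix(); T[:3,3]=s["position"]
        W=T@d["T_tool_cam"]; Rc=W[:3,:3]; C=W[:3,3]
    else: Rc=d["R"].T; C=-d["R"].T@d["t"]
    return d,K,Rc,C
def rays(uv,K,Rc):
    uv=np.atleast_2d(uv).astype(float)
    v=np.c_[(uv[:,0]-K[0,2])/K[0,0],(uv[:,1]-K[1,2])/K[1,1],np.ones(len(uv))]
    return v@Rc.T
def onplane(uv,z,K,Rc,C):
    r=rays(uv,K,Rc); return C+r*((z-C[2])/r[:,2])[:,None]
def proj(P,K,Rc,C):
    p=(np.atleast_2d(P)-C)@Rc; return np.c_[p[:,0]/p[:,2]*K[0,0]+K[0,2],p[:,1]/p[:,2]*K[1,1]+K[1,2]]
E
python3 - <<'E'
from h import *
d,K,Rc,C=cam("top"); im=d["img"]
roi=np.zeros(im.shape[:2],np.uint8); roi[155:260,155:315]=255
mx=im.max(2)
m=((mx<85)*255).astype(np.uint8)&roi
m=cv2.morphologyEx(m,cv2.MORPH_CLOSE,np.ones((25,25)))
c=max(cv2.findContours(m,0,2)[0],key=cv2.contourArea)
r=cv2.minAreaRect(c); b=cv2.boxPoints(r); print(r,b.tolist())
P=onplane(b,12,K,Rc,C); print(P.round(1)); print(P.mean(0))
# bar
bright=((im.min(2)>110)*255).astype(np.uint8)&roi
for c in cv2.findContours(bright,0,2)[0]:
    if cv2.contourArea(c)>300:
        r=cv2.minAreaRect(c); b=cv2.boxPoints(r); print("bright",r); print(onplane(b,32,K,Rc,C).round(1).tolist())
i=im.astype(int); red=(((i[:,:,0]-i[:,:,1])>50)*255).astype(np.uint8)&roi
for c in cv2.findContours(red,0,2)[0]:
    if cv2.contourArea(c)>5: print("red",cv2.minAreaRect(c),onplane([cv2.minAreaRect(c)[0]],12,K,Rc,C))
cv2.imwrite("pics/b_top.png",cv2.resize(im[150:270,150:320,::-1],None,fx=4.5,fy=4.5,interpolation=cv2.INTER_CUBIC))
E
```

```text
((235.0616455078125, 206.66439819335938), (133.7348175048828, 66.0037612915039), 6.009006023406982) [[165.1068572998047, 232.48495483398438], [172.0164337158203, 166.84384155273438], [305.01641845703125, 180.84384155273438], [298.10687255859375, 246.48495483398438]]
[[ 492.2   47.4   12. ]
 [ 640.    39.1   12. ]
 [ 616.8 -259.8   12. ]
 [ 469.7 -247.7   12. ]]
[ 554.68049156 -105.25752994   12.        ]
bright ((234.49996948242188, 206.99996948242188), (158.99996948242188, 103.99998474121094), -0.0)
[[432.9, 62.6, 32.0], [661.7, 74.3, 32.0], [671.9, -277.1, 32.0], [442.7, -281.5, 32.0]]
red ((270.5, 209.0), (18.0, 11.0), 90.0) [[ 551.22769796 -184.36858137   12.        ]]
```

View pics/b_top.png

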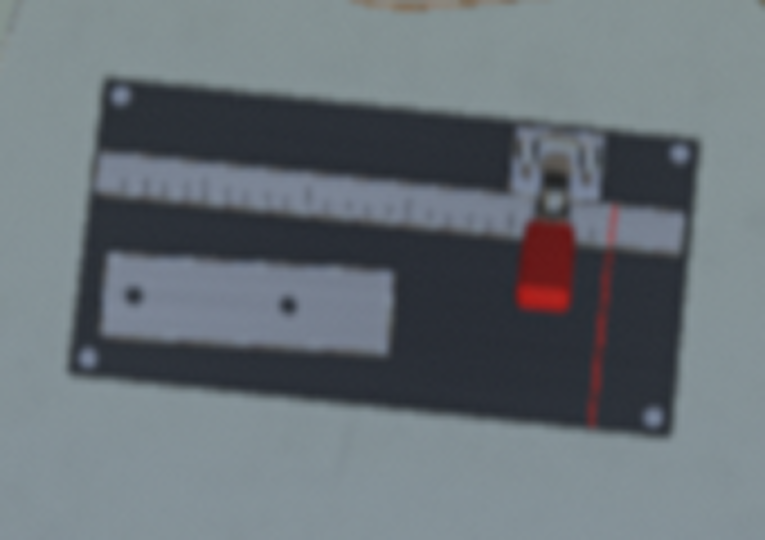

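The jig is near (554.7, -105), with its y axis turned about -0.077 rad. I'll move over it, then turn the tool so the camera faces the robot side.

```bash
R='{"dx":29,"dy":-28,"dz":-5}'; python3 -m jog '[{"hand":85,"dx":29,"dy":-28,"dz":-5},{"dx":29,"dy":-28,"dz":-5},{"dx":29,"dy":-28,"dz":-5},{"dx":29,"dy":-28,"dz":-5},{"dx":29,"dy":-28,"dz":-5}]'
python3 -m jog '[{"dx":29,"dy":-28,"dz":-5},{"dx":29,"dy":-28,"dz":-5},{"dx":29,"dy":-28,"dz":-5},{"dx":29,"dy":-28,"dz":-5},{"dx":29,"dy":-28,"dz":-5}]'
```

```text
$[0]: bad value
$[0]: bad value
```

```bash
python3 -m jog '[{"hand":85,"dx":29,"dy":-28,"dz":-5,"rx":0,"ry":0,"rz":0}]'; python3 -m jog --help | head -20
```

```text
clock: 0.28
position: [223.9, 555.7, 233.4]
ee_rot: [-0.579, 0.816, -0.001, -0.001]
contact_force: [1.3, 0.7, 0.2]
gripper_width: 85.0invalid input: not JSON, or not a number
```

```bash
python3 -m jog '[{"hand":85,"dx":29,"dy":-28,"dz":-5,"rx":0,"ry":0,"rz":0},{"hand":85,"dx":29,"dy":-28,"dz":-5,"rx":0,"ry":0,"rz":0},{"hand":85,"dx":29,"dy":-28,"dz":-5,"rx":0,"ry":0,"rz":0},{"hand":85,"dx":29,"dy":-28,"dz":-5,"rx":0,"ry":0,"rz":0},{"hand":85,"dx":29,"dy":-28,"dz":-5,"rx":0,"ry":0,"rz":0}]'
python3 -m jog '[{"hand":85,"dx":29,"dy":-28,"dz":-5,"rx":0,"ry":0,"rz":0},{"hand":85,"dx":29,"dy":-28,"dz":-5,"rx":0,"ry":0,"rz":0},{"hand":85,"dx":29,"dy":-28,"dz":-5,"rx":0,"ry":0,"rz":0},{"hand":85,"dx":29,"dy":-28,"dz":-5,"rx":0,"ry":0,"rz":0},{"hand":85,"dx":29,"dy":-28,"dz":-5,"rx":0,"ry":0,"rz":0}]'
python3 -m jog '[{"hand":85,"dx":29,"dy":-28,"dz":-5,"rx":0,"ry":0,"rz":0},{"hand":85,"dx":29,"dy":-28,"dz":-5,"rx":0,"ry":0,"rz":0},{"hand":85,"dx":29,"dy":-28,"dz":-5,"rx":0,"ry":0,"rz":0},{"hand":85,"dx":29,"dy":-28,"dz":-5,"rx":0,"ry":0,"rz":0},{"hand":85,"dx":29,"dy":-28,"dz":-5,"rx":0,"ry":0,"rz":0}]'
python3 - <<'E'
from h import *
print(arm.read_state()["joints"])
E
```

```text
clock: 0.7
position: [309.3, 366.9, 261.4]
ee_rot: [-0.577, 0.817, -0.0, -0.0]
contact_force: [1.0, 1.0, -0.1]
gripper_width: 85.1
clock: 1.12
position: [392.6, 183.5, 286.8]
ee_rot: [-0.577, 0.817, 0.0, 0.0]
contact_force: [1.4, 1.1, 0.2]
gripper_width: 84.7
clock: 1.53
position: [476.2, -0.0, 311.7]
ee_rot: [-0.577, 0.817, -0.0, 0.0]
contact_force: [0.8, 0.6, 0.3]
gripper_width: 85.1
[ 3.42007181e-01  7.52709952e-02 -1.99485092e-01 -1.55852079e-04
 -1.29548653e+00  8.88086869e-01]
```

```bash
python3 -m jog '[{"hand":85,"dx":0,"dy":0,"dz":0,"rx":0,"ry":0,"rz":0.12},{"hand":85,"dx":0,"dy":0,"dz":0,"rx":0,"ry":0,"rz":0.12},{"hand":85,"dx":0,"dy":0,"dz":0,"rx":0,"ry":0,"rz":0.12},{"hand":85,"dx":0,"dy":0,"dz":0,"rx":0,"ry":0,"rz":0.12},{"hand":85,"dx":0,"dy":0,"dz":0,"rx":0,"ry":0,"rz":0.12}]'
python3 -m jog '[{"hand":85,"dx":0,"dy":0,"dz":0,"rx":0,"ry":0,"rz":0.12},{"hand":85,"dx":0,"dy":0,"dz":0,"rx":0,"ry":0,"rz":0.12},{"hand":85,"dx":0,"dy":0,"dz":0,"rx":0,"ry":0,"rz":0.12},{"hand":85,"dx":0,"dy":0,"dz":0,"rx":0,"ry":0,"rz":0.12},{"hand":85,"dx":0,"dy":0,"dz":0,"rx":0,"ry":0,"rz":0.12}]'
python3 -m jog '[{"hand":85,"dx":0,"dy":0,"dz":0,"rx":0,"ry":0,"rz":0.12},{"hand":85,"dx":0,"dy":0,"dz":0,"rx":0,"ry":0,"rz":0.12},{"hand":85,"dx":0,"dy":0,"dz":0,"rx":0,"ry":0,"rz":0.12},{"hand":85,"dx":0,"dy":0,"dz":0,"rx":0,"ry":0,"rz":0.12},{"hand":85,"dx":0,"dy":0,"dz":0,"rx":0,"ry":0,"rz":0.12}]'
python3 -m jog '[{"hand":85,"dx":0,"dy":0,"dz":0,"rx":0,"ry":0,"rz":0.12},{"hand":85,"dx":0,"dy":0,"dz":0,"rx":0,"ry":0,"rz":0.12},{"hand":85,"dx":0,"dy":0,"dz":0,"rx":0,"ry":0,"rz":0.12},{"hand":85,"dx":0,"dy":0,"dz":0,"rx":0,"ry":0,"rz":0.12},{"hand":85,"dx":0,"dy":0,"dz":0,"rx":0,"ry":0,"rz":0.12}]'
python3 -m jog '[{"hand":85,"dx":20,"dy":0,"dz":0,"rx":0,"ry":0,"rz":0.12},{"hand":85,"dx":20,"dy":0,"dz":0,"rx":0,"ry":0,"rz":0.12},{"hand":85,"dx":20,"dy":0,"dz":0,"rx":0,"ry":0,"rz":0.12},{"hand":85,"dx":20,"dy":0,"dz":0,"rx":0,"ry":0,"rz":0.11},{"hand":85,"dx":0,"dy":0,"dz":0,"rx":0,"ry":0,"rz":0.0}]'
python3 - <<'E'
from h import *
s=arm.read_state();print(s["joints"],s["position"],Rn.from_quat(s["ee_rot"]).as_matrix().round(3))
d,K,Rc,C=cam("wrist"); cv2.imwrite("pics/c_wrist.png",d["img"][:,:,::-1])
E
```

```text
clock: 1.95
position: [475.8, 1.7, 311.1]
ee_rot: [-0.307, 0.952, 0.0, -0.0]
contact_force: [0.3, -0.6, 0.0]
gripper_width: 84.9
clock: 2.37
position: [475.8, 1.9, 311.2]
ee_rot: [-0.012, 1.0, 0.0, -0.0]
contact_force: [-0.6, -0.2, 0.2]
gripper_width: 85.2
clock: 2.78
position: [475.8, 2.0, 311.2]
ee_rot: [0.284, 0.959, -0.0, -0.0]
contact_force: [0.7, -0.3, 0.2]
gripper_width: 85.2
clock: 3.2
position: [475.8, 2.0, 311.1]
ee_rot: [0.555, 0.832, -0.0, -0.0]
contact_force: [-0.6, 1.0, -0.2]
gripper_width: 84.5
clock: 3.62
position: [458.4, 81.5, 311.2]
ee_rot: [0.731, 0.682, 0.0, -0.0]
contact_force: [-1.1, 0.0, -0.2]
gripper_width: 85.2
[ 5.25796507e-01  5.60428889e-02 -2.21626221e-01 -5.70262410e-04
 -1.29266319e+00 -2.16610609e+00] [458.43911293  81.45776716 311.20393484] [[ 0.07   0.998  0.   ]
 [ 0.998 -0.07   0.001]
 [ 0.001  0.    -1.   ]]
```

View pics/c_wrist.png

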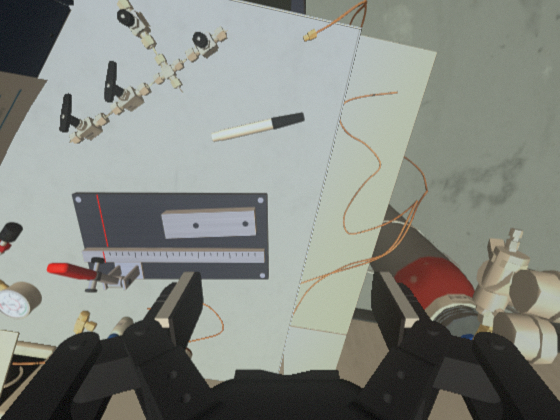

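```bash
python3 -m jog '[{"hand":85,"dx":-37,"dy":-4,"dz":14,"rx":0,"ry":0,"rz":0.008},{"hand":85,"dx":-37,"dy":-4,"dz":14,"rx":0,"ry":0,"rz":0},{"hand":85,"dx":-37,"dy":-4,"dz":14,"rx":0,"ry":0,"rz":0},{"hand":85,"dx":-37,"dy":-4,"dz":14,"rx":0,"ry":0,"rz":0},{"hand":85,"dx":-37,"dy":-4,"dz":14,"rx":0,"ry":0,"rz":0}]'
python3 -m jog '[{"hand":85,"dx":0,"dy":0,"dz":30,"rx":0,"ry":0,"rz":0},{"hand":85,"dx":0,"dy":0,"dz":30,"rx":0,"ry":0,"rz":0},{"hand":85,"dx":0,"dy":0,"dz":0,"rx":0,"ry":0,"rz":0},{"hand":85,"dx":0,"dy":0,"dz":0,"rx":0,"ry":0,"rz":0}]'
python3 - <<'E'
from h import *
s=arm.read_state();print(s["joints"],s["position"],Rn.from_quat(s["ee_rot"]).as_matrix().round(4))
d,K,Rc,C=cam("wrist"); cv2.imwrite("pics/d_wrist.png",d["img"][:,:,::-1]); 
np.savez("d.npz",img=d["img"],K=K,Rc=Rc,C=C)
E
```

```text
clock: 4.08
position: [423.7, -105.7, 240.9]
ee_rot: [0.733, 0.68, 0.0, 0.0]
contact_force: [1.4, 0.0, -0.2]
gripper_width: 84.9
clock: 4.42
position: [423.9, -104.5, 180.8]
ee_rot: [0.734, 0.679, -0.002, -0.001]
contact_force: [0.8, 0.2, 0.5]
gripper_width: 85.2
[ 1.33456454e-01  1.11444171e-01 -5.04177787e-01  6.93906744e-04
 -9.58620878e-01 -1.78155023e+00] [ 423.89961148 -104.49383583  180.81266952] [[ 0.0768  0.997  -0.0033]
 [ 0.997  -0.0768 -0.001 ]
 [-0.0013 -0.0033 -1.    ]]
```

View pics/d_wrist.png

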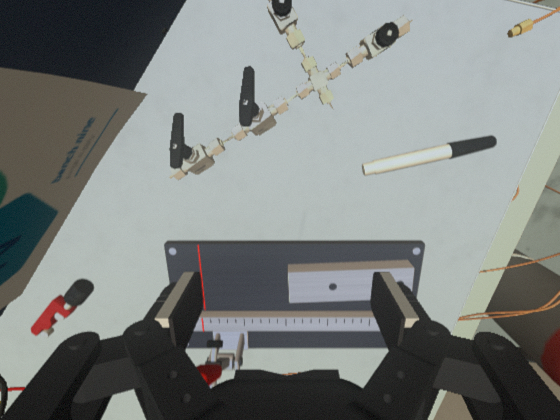

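The view shows the jig's near edge at row 241 between columns 166 and 424, the red line near column 201, and the bar between columns 288 and 414, rows 262–303.

```bash
cat > meas.py <<'E'
from h import *
def lin(P): # fit line, return point, dir
    l=cv2.fitLine(P[:,:2].astype(np.float32),cv2.DIST_HUBER,0,.01,.01).ravel(); return l[2:],l[:2]
def edge1(p,thr,rising):
    # subpixel first crossing along profile
    for i in range(1,len(p)):
        a,b=p[i-1],p[i]
        if (rising and a<thr<=b) or (not rising and a>thr>=b): return i-1+(thr-a)/(b-a)
    return np.nan
E
python3 - <<'E'
from meas import *
z=np.load("d.npz"); im=z["img"];K,Rc,C=z["K"],z["Rc"],z["C"]
g=cv2.cvtColor(im,cv2.COLOR_RGB2GRAY).astype(float)
print("profiles col230", g[234:330,230].astype(int).tolist()); print("row 285",g[285,155:300].astype(int).tolist()); print("col 330",g[234:345,345].astype(int).tolist()); print("row 260", g[258,405:435].astype(int))
cv2.imwrite("pics/d2.png",cv2.resize(im[230:360,150:440,::-1],None,fx=2.7,fy=2.7,interpolation=cv2.INTER_CUBIC))
E
```

```text
profiles col230 [183, 185, 183, 186, 184, 176, 134, 78, 65, 69, 75, 77, 76, 73, 74, 77, 75, 76, 77, 76, 77, 75, 72, 74, 73, 73, 74, 72, 74, 74, 74, 73, 74, 70, 72, 70, 71, 71, 70, 69, 71, 68, 70, 71, 70, 69, 70, 69, 69, 69, 67, 70, 69, 72, 72, 68, 69, 72, 70, 70, 71, 69, 70, 69, 72, 70, 69, 67, 72, 72, 69, 72, 71, 70, 70, 67, 80, 109, 123, 122, 126, 125, 134, 148, 162, 164, 161, 164, 165, 170, 167, 168, 164, 162, 160, 160]
row 285 [185, 183, 185, 184, 186, 184, 183, 184, 184, 186, 186, 182, 152, 103, 57, 49, 47, 48, 49, 52, 85, 115, 116, 120, 120, 115, 117, 117, 117, 117, 113, 103, 53, 41, 43, 44, 38, 38, 36, 35, 34, 35, 32, 37, 37, 37, 58, 98, 72, 71, 72, 68, 69, 68, 67, 70, 71, 67, 69, 68, 69, 68, 69, 69, 72, 70, 64, 71, 69, 70, 67, 68, 71, 69, 69, 70, 69, 71, 69, 70, 69, 68, 67, 69, 71, 68, 68, 68, 67, 73, 66, 69, 69, 63, 69, 70, 71, 65, 72, 71, 68, 68, 69, 70, 70, 71, 69, 70, 71, 70, 65, 68, 69, 72, 73, 72, 71, 71, 71, 71, 69, 69, 72, 73, 72, 69, 71, 74, 73, 72, 71, 71, 82, 130, 167, 168, 168, 167, 168, 169, 170, 167, 167, 168, 168]
col 330 [186, 185, 185, 186, 184, 172, 127, 74, 71, 72, 75, 78, 79, 77, 79, 78, 78, 80, 80, 76, 72, 79, 79, 78, 75, 78, 76, 85, 107, 118, 124, 123, 124, 123, 126, 131, 152, 165, 168, 164, 167, 168, 168, 167, 171, 170, 169, 168, 169, 171, 167, 166, 165, 166, 167, 169, 169, 170, 166, 167, 169, 165, 163, 169, 166, 165, 145, 104, 74, 73, 75, 74, 75, 75, 75, 73, 91, 113, 124, 128, 128, 134, 134, 152, 165, 165, 162, 166, 169, 169, 174, 173, 174, 171, 169, 165, 150, 109, 74, 76, 73, 71, 73, 73, 73, 72, 74, 71, 75, 74, 71]
row 260 [ 79  85  81  77  78  81  79  81  80  78  77  80  78  82  82  78  75  99
 165 186 185 184 185 185 183 184 185 184 184 184]
```

View pics/d2.png

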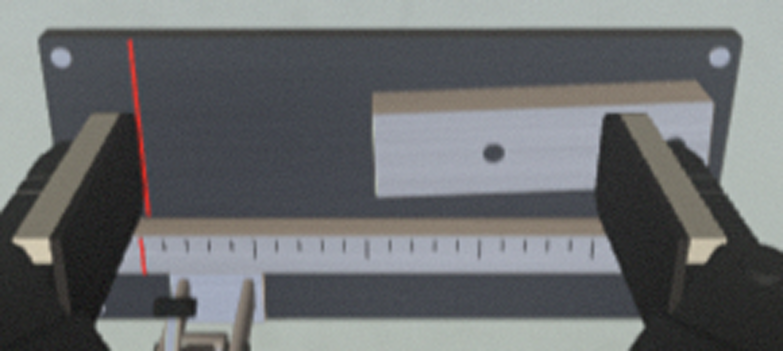

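```bash
cat > m1.py <<'E'
from meas import *
def run(im,K,Rc,C,jig=None):
    g=cv2.GaussianBlur(cv2.cvtColor(im,cv2.COLOR_RGB2GRAY),(3,3),0).astype(float)
    def cols(cs,r0,r1,thr,rising,zp,rev=False):
        uv=[]
        for c in cs:
            p=g[r0:r1,c]; p=p[::-1] if rev else p
            e=edge1(p,thr,rising)
            if e==e: uv.append((c,(r1-1-e) if rev else r0+e))
        return onplane(np.array(uv),zp,K,Rc,C)
    def rows(rs,c0,c1,thr,rising,zp):
        uv=[]
        for r in rs:
            e=edge1(g[r,c0:c1],thr,rising)
            if e==e: uv.append((c0+e,r))
        return onplane(np.array(uv),zp,K,Rc,C)
    return g,cols,rows
E
python3 - <<'E'
from m1 import *
z=np.load("d.npz"); im=z["img"];K,Rc,C=z["K"],z["Rc"],z["C"]
g,cols,rows=run(im,K,Rc,C)
near=cols(range(185,410),232,250,125,False,0)
fb=cols(range(215,365),304,316,95,True,12)
ft=cols(range(215,365),312,325,145,True,26)
yaw=lambda P:(lambda l:np.arctan2(-l[1][0]*np.sign(l[1][1]),abs(l[1][1])))(lin(P))
for n,P in (("near",near),("fb",fb),("ft",ft)): print(n,len(P),P[:,:2].mean(0).round(2),"yaw",yaw(P).round(4))
R=(im[:,:,0].astype(int)-im[:,:,1])
uv=[]
for r in range(246,308):
    w=R[r,190:215].clip(20)-20
    if w.sum()>20: uv.append(((w*np.arange(190,215)).sum()/w.sum(),r))
rl=onplane(np.array(uv),12,K,Rc,C); l=lin(rl); print("red",len(rl),rl[:,:2].mean(0),"dir angle",np.arctan2(l[1][1]*np.sign(l[1][0]),abs(l[1][0])))
bn=cols(range(292,372),255,268,98,True,12); bt=cols(range(292,372),262,275,145,True,32); bf=cols(range(292,370),285,310,122,False,32)
for n,P in (("bn",bn),("bt",bt),("bf",bf)): print(n,len(P),P[:,:2].mean(0).round(2),"yaw",yaw(P).round(4))
bl=rows(range(275,298),275,300,120,True,32); print("barlead",bl[:,:2].mean(0),lin(bl)[1])
# jig frame
psi=yaw(np.array(fb)); psi=np.mean([yaw(near),yaw(fb),yaw(ft)])
ex=np.array([np.cos(psi),np.sin(psi)]);ey=np.array([-np.sin(psi),np.cos(psi)])
print("psi",psi)
xf=np.mean([fb[:,:2].mean(0)@ex,ft[:,:2].mean(0)@ex]); print("origin x by fence b,t, near",fb[:,:2].mean(0)@ex-15,ft[:,:2].mean(0)@ex-15,near[:,:2].mean(0)@ex+75)
print("orig y by red",rl[:,:2].mean(0)@ey+110)
lb=rows(range(246,262),155,175,125,False,12);rb=rows(range(248,262),415,432,125,True,12)
print("orig y by ends",lb[:,:2].mean(0)@ey+150, rb[:,:2].mean(0)@ey-150)
ox=xf-15; oy=rl[:,:2].mean(0)@ey+110; print("O",ox*ex+oy*ey)
for n,P in (("bn",bn),("bt",bt),("bf",bf),("lead",bl)): print(n,"jig x range",np.c_[P[:,:2]@ex-ox,P[:,:2]@ey-oy][[0,-1]].round(1).tolist())
E
```

```text
near 225 [486.79 -98.46] yaw -0.0758
fb 150 [ 575.25 -113.96] yaw -0.0736
ft 150 [ 573.69 -113.95] yaw -0.0725
red 62 [ 520.23743501 -214.94561387] dir angle -0.07579756
bn 80 [512.35 -60.31] yaw -0.0312
bt 80 [511.39 -63.09] yaw -0.0328
bf 78 [550.88 -65.37] yaw -0.0326
barlead [ 527.74150256 -112.4130112 ] [ 0.99979544 -0.0202268 ]
psi -0.073947825
origin x by fence b,t, near 567.098233738449 565.5434961649903 567.7345172472185
orig y by red -65.92281956337197
orig y by ends -64.57219860045115 -67.47100716984998
O [ 559.90277447 -107.58270062]
bn jig x range [[-48.9, -2.3], [-52.9, 89.4]]
bt jig x range [[-49.8, -2.6], [-53.5, 84.0]]
bf jig x range [[-10.0, -2.5], [-14.1, 85.2]]
lead jig x range [[-45.8, -7.8], [-17.4, -6.8]]
```

```bash
python3 -m jog '[{"hand":85,"dx":17,"dy":14,"dz":25,"rx":0,"ry":0,"rz":0},{"hand":85,"dx":17,"dy":14,"dz":25,"rx":0,"ry":0,"rz":0},{"hand":85,"dx":17,"dy":14,"dz":25,"rx":0,"ry":0,"rz":0},{"hand":85,"dx":16,"dy":15,"dz":25,"rx":0,"ry":0,"rz":0},{"hand":85,"dx":0,"dy":0,"dz":30,"rx":0,"ry":0,"rz":0}]'
python3 - <<'E'
from h import *
s=arm.read_state();print(s["joints"],s["position"],s["contact_force"])
d,K,Rc,C=cam("wrist"); cv2.imwrite("pics/e_wrist.png",d["img"][:,:,::-1]); 
d,K,Rc,C=cam("scene"); cv2.imwrite("pics/e_scene.png",cv2.resize(d["img"][150:330,150:380,::-1],None,fx=3,fy=3));
E
```

```text
clock: 4.88
position: [493.8, -38.0, 53.6]
ee_rot: [0.732, 0.682, 0.005, 0.003]
contact_force: [0.8, 0.3, 0.6]
gripper_width: 84.8
[ 0.25282218  0.37743857 -0.53905056  0.00270716 -0.6428941  -1.89679289] [493.8362123  -37.96247562  53.63516027] [0.84028968 0.33577688 0.59107157]
```

View pics/e_wrist.png

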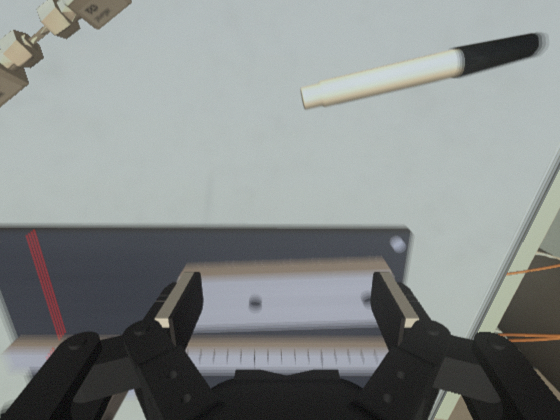

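View pics/e_scene.png

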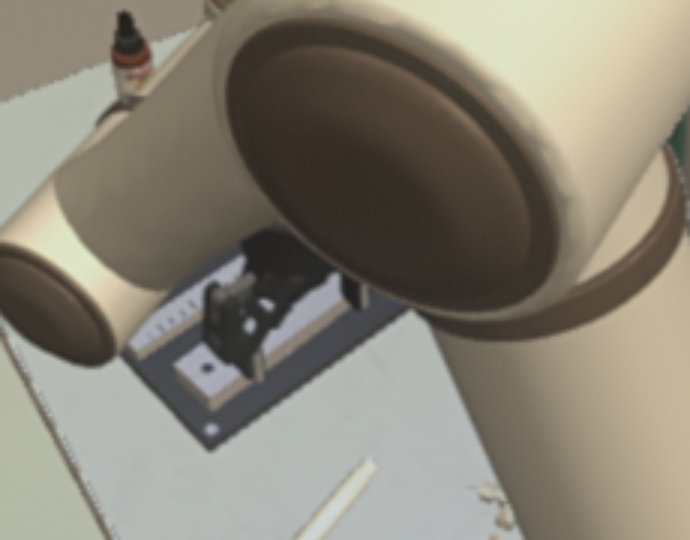

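```bash
python3 -m jog '[{"hand":85,"dx":0,"dy":-7,"dz":0,"rx":0,"ry":0,"rz":0},{"hand":85,"dx":0,"dy":0,"dz":0,"rx":0,"ry":0,"rz":0},{"hand":85,"dx":0,"dy":0,"dz":0,"rx":0,"ry":0,"rz":0}]'
python3 - <<'E'
from h import *
s=arm.read_state();M=Rn.from_quat(s["ee_rot"]).as_matrix();print(s["position"],s["contact_force"],M.round(4))
E
```

```text
clock: 5.23
position: [480.7, -40.5, 53.8]
ee_rot: [0.734, 0.68, 0.002, 0.001]
contact_force: [0.7, 1.2, 0.9]
gripper_width: 84.8
[480.73321386 -40.5114742   53.78416315] [0.7445423  1.22536822 0.87493457] [[ 7.650e-02  9.971e-01  4.500e-03]
 [ 9.971e-01 -7.650e-02  8.000e-04]
 [ 1.200e-03  4.400e-03 -1.000e+00]]
```

```bash
python3 -m jog '[{"hand":85,"dx":0,"dy":0,"dz":15,"rx":0,"ry":0,"rz":0},{"hand":85,"dx":0,"dy":0,"dz":12,"rx":0,"ry":0,"rz":0},{"hand":85,"dx":0,"dy":0,"dz":10,"rx":0,"ry":0,"rz":0},{"hand":85,"dx":0,"dy":0,"dz":0,"rx":0,"ry":0,"rz":0},{"hand":85,"dx":0,"dy":0,"dz":0,"rx":0,"ry":0,"rz":0}]'
python3 - <<'E'
from h import *
d,K,Rc,C=cam("wrist"); cv2.imwrite("pics/f_wrist.png",d["img"][:,:,::-1]); 
d,K,Rc,C=cam("scene"); cv2.imwrite("pics/f_scene.png",cv2.resize(d["img"][200:320,170:320,::-1],None,fx=5,fy=5));
E
```

```text
clock: 5.65
position: [480.4, -40.7, 15.6]
ee_rot: [0.734, 0.679, 0.001, 0.001]
contact_force: [-0.4, 0.4, 0.2]
gripper_width: 85.0
```

View pics/f_scene.png

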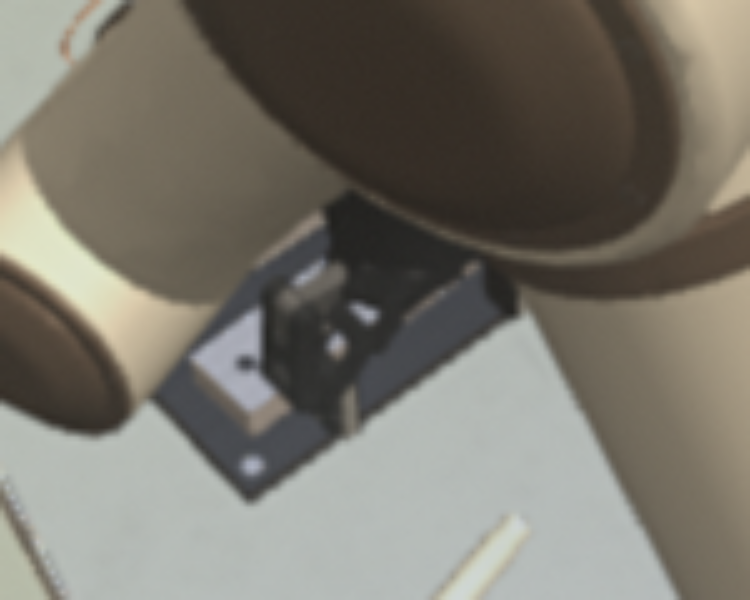

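View pics/f_wrist.png

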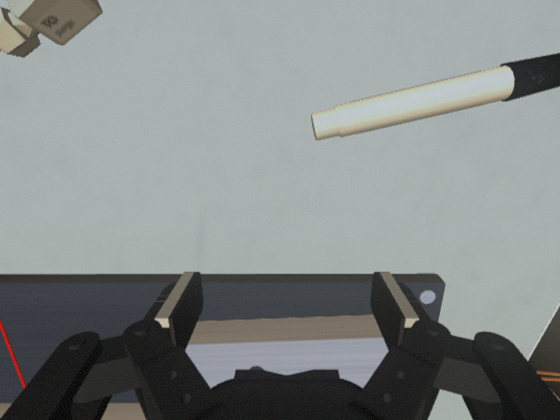

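```bash
python3 -m jog '[{"hand":85,"dx":0,"dy":0,"dz":5,"rx":0,"ry":0,"rz":0},{"hand":85,"dx":0,"dy":0,"dz":5,"rx":0,"ry":0,"rz":0},{"hand":85,"dx":0,"dy":4,"dz":0,"rx":0,"ry":0,"rz":0},{"hand":85,"dx":0,"dy":4,"dz":0,"rx":0,"ry":0,"rz":0},{"hand":85,"dx":0,"dy":4,"dz":0,"rx":0,"ry":0,"rz":0}]'
python3 -m jog '[{"hand":85,"dx":0,"dy":2,"dz":0,"rx":0,"ry":0,"rz":0},{"hand":85,"dx":0,"dy":2,"dz":0,"rx":0,"ry":0,"rz":0},{"hand":85,"dx":0,"dy":2,"dz":0,"rx":0,"ry":0,"rz":0},{"hand":85,"dx":0,"dy":2,"dz":0,"rx":0,"ry":0,"rz":0},{"hand":85,"dx":0,"dy":2,"dz":0,"rx":0,"ry":0,"rz":0}]'
python3 -m jog '[{"hand":85,"dx":0,"dy":2,"dz":0,"rx":0,"ry":0,"rz":0},{"hand":85,"dx":0,"dy":2,"dz":0,"rx":0,"ry":0,"rz":0},{"hand":85,"dx":0,"dy":2,"dz":0,"rx":0,"ry":0,"rz":0}]'
```

```text
clock: 6.17
position: [492.4, -41.6, 4.3]
ee_rot: [0.734, 0.679, 0.0, 0.0]
contact_force: [-0.4, 0.5, 0.1]
gripper_width: 84.8
clock: 6.58
position: [500.9, -42.5, 4.2]
ee_rot: [0.734, 0.679, -0.001, -0.001]
contact_force: [-2.2, 0.7, 0.7]
gripper_width: 85.1
clock: 6.83
position: [506.8, -43.1, 4.2]
ee_rot: [0.734, 0.679, -0.001, -0.001]
contact_force: [-2.7, 0.6, 1.3]
gripper_width: 85.1
```

```bash
python3 -m jog '[{"hand":85,"dx":0,"dy":2,"dz":0,"rx":0,"ry":0,"rz":0},{"hand":85,"dx":0,"dy":2,"dz":0,"rx":0,"ry":0,"rz":0},{"hand":85,"dx":0,"dy":2,"dz":0,"rx":0,"ry":0,"rz":0},{"hand":85,"dx":0,"dy":2,"dz":0,"rx":0,"ry":0,"rz":0},{"hand":85,"dx":0,"dy":2,"dz":0,"rx":0,"ry":0,"rz":0}]'
python3 -m jog '[{"hand":85,"dx":0,"dy":1,"dz":0,"rx":0,"ry":0,"rz":0},{"hand":85,"dx":0,"dy":1,"dz":0,"rx":0,"ry":0,"rz":0},{"hand":85,"dx":0,"dy":1,"dz":0,"rx":0,"ry":0,"rz":0}]'
python3 -m jog '[{"hand":85,"dx":0,"dy":1,"dz":0,"rx":0,"ry":0,"rz":0},{"hand":85,"dx":0,"dy":1,"dz":0,"rx":0,"ry":0,"rz":0}]'
python3 - <<'E'
from h import *
d,K,Rc,C=cam("wrist"); cv2.imwrite("pics/g_wrist.png",d["img"][:,:,::-1]);
E
```

```text
clock: 7.25
position: [517.9, -43.6, 4.2]
ee_rot: [0.734, 0.679, -0.0, -0.0]
contact_force: [-1.7, -0.8, -0.6]
gripper_width: 84.9
clock: 7.5
position: [520.7, -43.8, 4.2]
ee_rot: [0.734, 0.679, -0.0, -0.0]
contact_force: [-2.0, 0.6, -0.6]
gripper_width: 84.7
clock: 7.67
position: [522.7, -44.0, 4.3]
ee_rot: [0.734, 0.679, -0.0, -0.0]
contact_force: [-1.9, 0.3, -1.1]
gripper_width: 85.3
```

View pics/g_wrist.png

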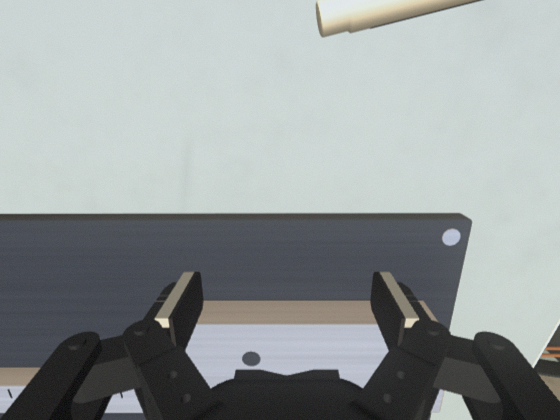

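```bash
python3 -m jog '[{"hand":85,"dx":0,"dy":1,"dz":0,"rx":0,"ry":0,"rz":0},{"hand":85,"dx":0,"dy":1,"dz":0,"rx":0,"ry":0,"rz":0}]' | egrep 'pos|con'
python3 -m jog '[{"hand":85,"dx":0,"dy":1,"dz":0,"rx":0,"ry":0,"rz":0},{"hand":85,"dx":0,"dy":1,"dz":0,"rx":0,"ry":0,"rz":0}]'| egrep 'pos|con'
python3 -m jog '[{"hand":85,"dx":0,"dy":0.5,"dz":0,"rx":0,"ry":0,"rz":0},{"hand":85,"dx":0,"dy":0.5,"dz":0,"rx":0,"ry":0,"rz":0}]'| egrep 'pos|con'
```

```text
position: [524.6, -44.1, 4.3]
contact_force: [-1.4, -0.4, 0.4]
position: [526.7, -44.3, 4.3]
contact_force: [-1.3, 0.8, -0.9]
position: [527.6, -44.4, 4.3]
contact_force: [-1.6, 0.6, -0.5]
```

```bash
python3 -m jog '[{"hand":85,"dx":0,"dy":0.5,"dz":0,"rx":0,"ry":0,"rz":0},{"hand":85,"dx":0,"dy":0.5,"dz":0,"rx":0,"ry":0,"rz":0}]'| egrep 'pos|con'
python3 -m jog '[{"hand":85,"dx":0,"dy":0.5,"dz":0,"rx":0,"ry":0,"rz":0},{"hand":85,"dx":0,"dy":0.5,"dz":0,"rx":0,"ry":0,"rz":0}]'| egrep 'pos|con'
python3 -m jog '[{"hand":85,"dx":0,"dy":0.5,"dz":0,"rx":0,"ry":0,"rz":0},{"hand":85,"dx":0,"dy":0.5,"dz":0,"rx":0,"ry":0,"rz":0}]'| egrep 'pos|con'
```

```text
position: [527.7, -44.5, 4.3]
contact_force: [-5.6, 0.8, 3.1]
position: [527.7, -44.5, 4.3]
contact_force: [-7.4, 2.6, 4.7]
position: [527.6, -44.6, 4.2]
contact_force: [-9.0, 3.7, 6.1]
```

```bash
python3 -m jog '[{"hand":85,"dx":0,"dy":0.5,"dz":0,"rx":0,"ry":0,"rz":0},{"hand":85,"dx":0,"dy":0.5,"dz":0,"rx":0,"ry":0,"rz":0},{"hand":85,"dx":0,"dy":0,"dz":0,"rx":0,"ry":0,"rz":0},{"hand":85,"dx":0,"dy":0,"dz":0,"rx":0,"ry":0,"rz":0}]'| egrep 'pos|con'
python3 - <<'E'
from h import *
d,K,Rc,C=cam("wrist"); cv2.imwrite("pics/i_wrist.png",d["img"][:,:,::-1]);
E
# back off gently, then rise
python3 -m jog '[{"hand":85,"dx":0,"dy":-2,"dz":0,"rx":0,"ry":0,"rz":0},{"hand":85,"dx":0,"dy":-3,"dz":0,"rx":0,"ry":0,"rz":0},{"hand":85,"dx":0,"dy":-10,"dz":0,"rx":0,"ry":0,"rz":0},{"hand":85,"dx":0,"dy":-25,"dz":-5,"rx":0,"ry":0,"rz":0},{"hand":85,"dx":0,"dy":-25,"dz":-30,"rx":0,"ry":0,"rz":0}]'| egrep 'pos|con'
python3 -m jog '[{"hand":50,"dx":0,"dy":-10,"dz":-39,"rx":0,"ry":0,"rz":0},{"hand":10,"dx":0,"dy":-10,"dz":-39,"rx":0,"ry":0,"rz":0},{"hand":0,"dx":0,"dy":0,"dz":-30,"rx":0,"ry":0,"rz":0},{"hand":0,"dx":0,"dy":0,"dz":0,"rx":0,"ry":0,"rz":0},{"hand":0,"dx":0,"dy":0,"dz":0,"rx":0,"ry":0,"rz":0}]'
python3 - <<'E'
from h import *
d,K,Rc,C=cam("wrist"); cv2.imwrite("pics/j_wrist.png",d["img"][:,:,::-1]); 
np.savez("j.npz",img=d["img"],K=K,Rc=Rc,C=C)
E
```

```text
position: [527.6, -44.7, 4.0]
contact_force: [-10.5, 3.0, 7.0]
position: [465.3, -39.9, 36.4]
contact_force: [0.2, 0.7, 1.3]
clock: 9.93
position: [449.4, -37.5, 150.1]
ee_rot: [0.734, 0.679, 0.004, 0.002]
contact_force: [-0.8, -0.0, -0.3]
gripper_width: 24.9
```

View pics/i_wrist.png

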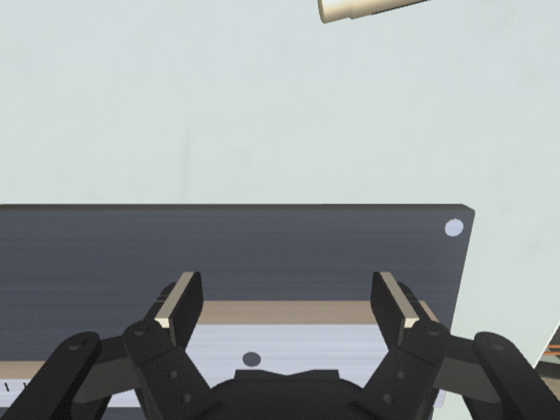

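View pics/j_wrist.png

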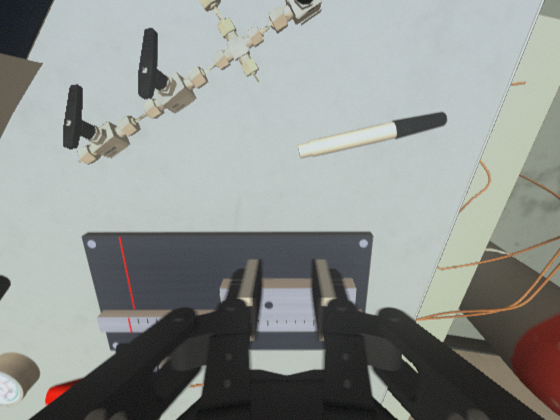

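The bar now looks parallel and against the fence, with its leading end at column 220 and the line near columns 120–130. I'll check the numbers.

```bash
cat > chk.py <<'E'
from m1 import *
import sys
def go(f,near_c,near_r,bar_c,bar_r,lead_r,lead_c,red_r,red_c):
    z=np.load(f); im=z["img"];K,Rc,C=z["K"],z["Rc"],z["C"]
    g,cols,rows=run(im,K,Rc,C)
    yaw=lambda P:(lambda l:np.arctan2(-l[1][0]*np.sign(l[1][1]),abs(l[1][1])))(lin(P))
    near=cols(range(*near_c),*near_r,125,False,0)
    bn=cols(range(*bar_c),*bar_r,98,True,12); 
    R=(im[:,:,0].astype(int)-im[:,:,1]); uv=[]
    for r in range(*red_r):
        w=R[r,red_c[0]:red_c[1]].clip(20)-20
        if w.sum()>20: uv.append(((w*np.arange(*red_c)).sum()/w.sum(),r))
    rl=onplane(np.array(uv),12,K,Rc,C)
    bl=rows(range(*lead_r),*lead_c,120,True,32)
    psi=yaw(near); ex=np.array([np.cos(psi),np.sin(psi)]);ey=np.array([-np.sin(psi),np.cos(psi)])
    print("psi",psi,"bar yaw",yaw(bn),"diff",yaw(bn)-psi,len(bn),len(bl),len(rl))
    print("bar near face jig x (want -25)",(bn[:,:2]@ex-near[:,:2].mean(0)@ex-75)[[0,-1]])
    ry=rl[:,:2]@ey; print("red jig-y spread",ry.min()-ry.mean(),ry.max()-ry.mean())
    ly=bl[:,:2]@ey; print("lead minus red mm",ly.mean()-ry.mean(),"lead spread",np.ptp(ly))
    ox=near[:,:2].mean(0)@ex+75; oy=ry.mean()+110; print("O",ox*ex+oy*ey)
    return ox,oy,ex,ey
E
python3 - <<'E'
from chk import *
im=np.load("j.npz")["img"]; g=cv2.cvtColor(im,cv2.COLOR_RGB2GRAY)
print(g[225:345,285].tolist()); print(g[298,205:240].tolist())
go("j.npz",(110,350),(225,245),(262,312),(272,286),(292,308),(212,232),(240,305),(112,140))
E
```

```text
[196, 194, 196, 195, 196, 186, 155, 91, 68, 71, 75, 81, 79, 81, 81, 82, 80, 79, 78, 79, 77, 76, 79, 81, 78, 77, 77, 80, 76, 76, 77, 77, 75, 78, 77, 76, 79, 76, 77, 74, 76, 75, 78, 79, 75, 76, 79, 75, 76, 77, 75, 76, 82, 103, 125, 124, 130, 129, 129, 133, 131, 131, 135, 155, 173, 175, 175, 176, 179, 177, 175, 175, 181, 180, 176, 177, 176, 178, 174, 171, 173, 177, 176, 177, 179, 178, 180, 177, 178, 177, 175, 173, 174, 177, 176, 167, 164, 171, 180, 181, 184, 181, 180, 180, 181, 171, 137, 91, 76, 77, 77, 74, 77, 75, 72, 74, 77, 79, 75, 75]
[69, 72, 68, 69, 70, 68, 70, 68, 71, 73, 71, 71, 71, 67, 80, 126, 170, 166, 152, 130, 109, 70, 43, 38, 37, 39, 38, 42, 39, 43, 39, 58, 79, 107, 115]
psi -0.07612057 bar yaw -0.075522736 diff 0.0005978346 48 9 65
bar near face jig x (want -25) [-25.33762478 -24.84527617]
red jig-y spread -0.07107649510547276 0.05583598063782347
lead minus red mm 101.99614868536126 lead spread 0.68356428574414
O [ 560.06123925 -107.30821466]
```

```bash
python3 -m jog '[{"hand":0,"dx":26,"dy":27,"dz":0,"rx":0,"ry":0,"rz":0},{"hand":0,"dx":26,"dy":27,"dz":0,"rx":0,"ry":0,"rz":0},{"hand":0,"dx":26,"dy":27,"dz":10,"rx":0,"ry":0,"rz":0},{"hand":0,"dx":26,"dy":27,"dz":20,"rx":0,"ry":0,"rz":0},{"hand":0,"dx":0,"dy":0,"dz":30,"rx":0,"ry":0,"rz":0}]'
python3 -m jog '[{"hand":0,"dx":0,"dy":0,"dz":30,"rx":0,"ry":0,"rz":0},{"hand":0,"dx":0,"dy":0,"dz":0,"rx":0,"ry":0,"rz":0},{"hand":0,"dx":0,"dy":0,"dz":0,"rx":0,"ry":0,"rz":0}]'
cat > js.py <<'E'
from h import *
s=arm.read_state();psi=-.0757;ex=np.array([np.cos(psi),np.sin(psi)]);ey=np.array([-np.sin(psi),np.cos(psi)])
O=np.array([560.,-107.4]);p=s["position"][:2]-O
M=Rn.from_quat(s["ee_rot"]).as_matrix()
f=s["contact_force"]
print("t",s["clock"].round(2) if hasattr(s["clock"],'round') else s["clock"],"jig",(p@ex).round(2),(p@ey).round(2),"z",s["position"][2].round(2),"f jig",(f[:2]@ex).round(1),(f[:2]@ey).round(1),f[2].round(1),"yaw",np.arctan2(M[1,1],M[0,1]).round(4),"tilt",M[:2,2].round(4),"w",s["gripper_width"])
E
python3 js.py
python3 - <<'E'
from h import *
d,K,Rc,C=cam("wrist"); cv2.imwrite("pics/k_wrist.png",d["img"][:,:,::-1]);
E
```

```text
clock: 10.4
position: [569.6, 61.0, 87.6]
ee_rot: [0.732, 0.681, 0.004, 0.003]
contact_force: [0.9, 0.3, 0.5]
gripper_width: -0.2
clock: 10.65
position: [560.7, 56.1, 55.0]
ee_rot: [0.734, 0.679, -0.003, -0.001]
contact_force: [0.4, 0.8, 1.1]
gripper_width: 0.1
t 10.65 jig -11.69 163.05 z 55.01 f jig 0.4 0.8 1.1 yaw -0.0771 tilt [-0.0058 -0.0027] w 0.12416040083975183
```

View pics/k_wrist.png

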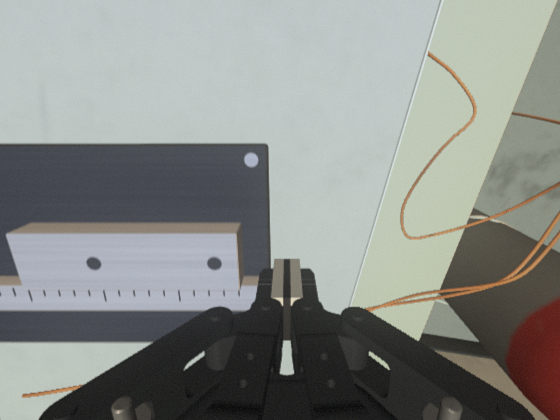

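```bash
python3 -m jog '[{"hand":0,"dx":0,"dy":3,"dz":12,"rx":0,"ry":0,"rz":0},{"hand":0,"dx":0,"dy":0,"dz":12,"rx":0,"ry":0,"rz":0},{"hand":0,"dx":0,"dy":0,"dz":11,"rx":0,"ry":0,"rz":0},{"hand":0,"dx":0,"dy":0,"dz":0,"rx":0,"ry":0,"rz":0},{"hand":0,"dx":0,"dy":0,"dz":0,"rx":0,"ry":0,"rz":0}]' | grep ppp
python3 js.py
```

```text
t 11.1167 jig -7.32 163.67 z 22.84 f jig -0.1 0.0 0.5 yaw -0.0773 tilt [ 0.0002 -0.0001] w 0.040918378728304707
```

```bash
python3 -m jog '[{"hand":0,"dx":0,"dy":0,"dz":3,"rx":0,"ry":0,"rz":0},{"hand":0,"dx":-3,"dy":0,"dz":0,"rx":0,"ry":0,"rz":0},{"hand":0,"dx":-3,"dy":0,"dz":0,"rx":0,"ry":0,"rz":0},{"hand":0,"dx":-2,"dy":0,"dz":0,"rx":0,"ry":0,"rz":0},{"hand":0,"dx":-2,"dy":0,"dz":0,"rx":0,"ry":0,"rz":0}]' | grep ppp
python3 js.py
python3 -m jog '[{"hand":0,"dx":-2,"dy":0,"dz":0,"rx":0,"ry":0,"rz":0},{"hand":0,"dx":-2,"dy":0,"dz":0,"rx":0,"ry":0,"rz":0},{"hand":0,"dx":-2,"dy":0,"dz":0,"rx":0,"ry":0,"rz":0},{"hand":0,"dx":-2,"dy":0,"dz":0,"rx":0,"ry":0,"rz":0}]' | grep ppp
python3 js.py
python3 -m jog '[{"hand":0,"dx":-2,"dy":0,"dz":0,"rx":0,"ry":0,"rz":0},{"hand":0,"dx":-2,"dy":0,"dz":0,"rx":0,"ry":0,"rz":0},{"hand":0,"dx":-2,"dy":0,"dz":0,"rx":0,"ry":0,"rz":0}]' | grep ppp
python3 js.py
python3 - <<'E'
from h import *
d,K,Rc,C=cam("wrist"); cv2.imwrite("pics/l_wrist.png",d["img"][:,:,::-1]);
E
```

```text
t 11.5333 jig -7.28 153.58 z 20.04 f jig -0.1 0.3 -0.4 yaw -0.0774 tilt [0.0006 0.0002] w 0.19348407229122952
t 11.8667 jig -7.37 145.8 z 19.73 f jig -0.5 3.0 1.2 yaw -0.0774 tilt [0.0003 0.0003] w 0.0790717385177392
t 12.1167 jig -7.4 140.06 z 19.72 f jig -0.8 3.0 -0.1 yaw -0.077 tilt [0.0003 0.0003] w 0.1216865830935171
```

View pics/l_wrist.png

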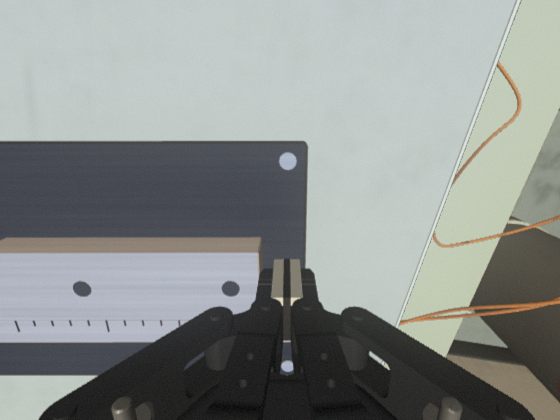

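```bash
python3 - <<'E'
from h import *
im=cv2.imread("pics/l_wrist.png"); g=cv2.cvtColor(im,cv2.COLOR_BGR2GRAY)
print(g[256,245:275].tolist(),g[262,245:275].tolist())
E
python3 -m jog '[{"hand":0,"dx":-3,"dy":0,"dz":0,"rx":0,"ry":0,"rz":0},{"hand":0,"dx":-3,"dy":0,"dz":0,"rx":0,"ry":0,"rz":0},{"hand":0,"dx":-3,"dy":0,"dz":0,"rx":0,"ry":0,"rz":0},{"hand":0,"dx":-3,"dy":0,"dz":0,"rx":0,"ry":0,"rz":0},{"hand":0,"dx":-3,"dy":0,"dz":0,"rx":0,"ry":0,"rz":0}]' | grep ppp
python3 js.py
python3 -m jog '[{"hand":0,"dx":-3,"dy":0,"dz":0,"rx":0,"ry":0,"rz":0},{"hand":0,"dx":-3,"dy":0,"dz":0,"rx":0,"ry":0,"rz":0},{"hand":0,"dx":-3,"dy":0,"dz":0,"rx":0,"ry":0,"rz":0},{"hand":0,"dx":-3,"dy":0,"dz":0,"rx":0,"ry":0,"rz":0},{"hand":0,"dx":-3,"dy":0,"dz":0,"rx":0,"ry":0,"rz":0}]' | grep ppp
python3 js.py
python3 -m jog '[{"hand":0,"dx":-3,"dy":0,"dz":0,"rx":0,"ry":0,"rz":0},{"hand":0,"dx":-3,"dy":0,"dz":0,"rx":0,"ry":0,"rz":0},{"hand":0,"dx":-3,"dy":0,"dz":0,"rx":0,"ry":0,"rz":0},{"hand":0,"dx":-3,"dy":0,"dz":0,"rx":0,"ry":0,"rz":0},{"hand":0,"dx":-3,"dy":0,"dz":0,"rx":0,"ry":0,"rz":0}]' | grep ppp
python3 js.py
python3 - <<'E'
from h import *
s=arm.read_state(); d,K,Rc,C=cam("wrist"); cv2.imwrite("pics/m_wrist.png",d["img"][:,:,::-1]); np.savez("m.npz",img=d["img"],K=K,Rc=Rc,C=C)
E
```

```text
[181, 182, 181, 182, 180, 179, 179, 177, 180, 178, 178, 180, 172, 156, 91, 85, 83, 78, 81, 80, 82, 78, 81, 81, 80, 80, 80, 81, 78, 80] [181, 182, 182, 180, 184, 181, 181, 180, 181, 182, 181, 179, 177, 163, 103, 79, 83, 83, 81, 81, 80, 78, 77, 80, 79, 78, 80, 77, 89, 126]
t 12.5833 jig -7.39 124.51 z 19.72 f jig -1.1 2.9 0.2 yaw -0.0773 tilt [0.0002 0.    ] w -0.1833864988972677
t 13.0 jig -7.43 109.53 z 19.72 f jig -0.3 3.2 -0.1 yaw -0.0772 tilt [ 0.0001 -0.    ] w -0.03142600679110706
t 13.4167 jig -7.51 94.56 z 19.74 f jig 0.3 2.8 0.5 yaw -0.0772 tilt [0.0001 0.    ] w 0.35412003764296973
```

View pics/m_wrist.png

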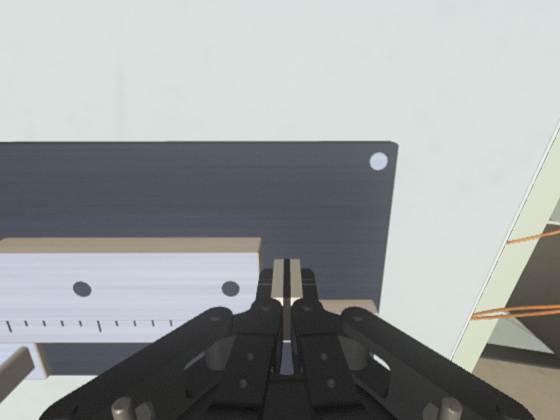

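```bash
python3 - <<'E'
from chk import *
z=np.load("m.npz"); im=z["img"];K,Rc,C=z["K"],z["Rc"],z["C"]
g,cols,rows=run(im,K,Rc,C)
psi=-.0757;ex=np.array([np.cos(psi),np.sin(psi)]);ey=np.array([-np.sin(psi),np.cos(psi)]);O=np.array([560.,-107.4])
t=rows(range(256,268),240,272,130,False,32); print("tail y",(((t[:,:2]-O)@ey)).round(2))
bn=cols(range(20,250),225,250,105,True,12);nr=cols(range(20,350),132,150,125,False,0)
l1=lin(bn)[1];l2=lin(nr)[1];print(np.arctan2(l1[0],l1[1]),np.arctan2(l2[0],l2[1]),(bn[:,:2].mean(0)-O)@ex, (nr[:,:2].mean(0)-O)@ex)
E
python3 -m jog '[{"hand":0,"dx":-3,"dy":0,"dz":0,"rx":0,"ry":0,"rz":0},{"hand":0,"dx":-3,"dy":0,"dz":0,"rx":0,"ry":0,"rz":0},{"hand":0,"dx":-3,"dy":0,"dz":0,"rx":0,"ry":0,"rz":0},{"hand":0,"dx":-3,"dy":0,"dz":0,"rx":0,"ry":0,"rz":0},{"hand":0,"dx":-3,"dy":0,"dz":0,"rx":0,"ry":0,"rz":0}]' | grep ppp
python3 js.py
python3 -m jog '[{"hand":0,"dx":-3,"dy":0,"dz":0,"rx":0,"ry":0,"rz":0},{"hand":0,"dx":-3,"dy":0,"dz":0,"rx":0,"ry":0,"rz":0},{"hand":0,"dx":-3,"dy":0,"dz":0,"rx":0,"ry":0,"rz":0},{"hand":0,"dx":0,"dy":0,"dz":0,"rx":0,"ry":0,"rz":0}]' | grep ppp
python3 js.py
```

```text
tail y [80.1  80.09 80.1  80.09 80.1  80.09 80.09 80.09 80.09 80.09 80.08 80.1 ]
0.07564159 0.07658179 -25.296276524253475 -74.58394955597437
t 13.8833 jig -7.58 79.57 z 19.7 f jig -0.4 1.5 0.9 yaw -0.0773 tilt [-0.  0.] w -0.19600762680547892
t 14.2167 jig -7.7 70.07 z 19.68 f jig 0.5 -0.0 -0.3 yaw -0.0777 tilt [-0.0004 -0.0003] w -0.16348168240003205
```

```bash
python3 -m jog '[{"hand":0,"dx":-3,"dy":0,"dz":0,"rx":0,"ry":0,"rz":0},{"hand":0,"dx":-3,"dy":0,"dz":0,"rx":0,"ry":0,"rz":0},{"hand":0,"dx":-3,"dy":0,"dz":0,"rx":0,"ry":0,"rz":0},{"hand":0,"dx":-3,"dy":0,"dz":0,"rx":0,"ry":0,"rz":0},{"hand":0,"dx":-3,"dy":0,"dz":0,"rx":0,"ry":0,"rz":0}]' | grep ppp
python3 -m jog '[{"hand":0,"dx":-2,"dy":0,"dz":0,"rx":0,"ry":0,"rz":0},{"hand":0,"dx":-1,"dy":0,"dz":0,"rx":0,"ry":0,"rz":0},{"hand":0,"dx":0,"dy":0,"dz":0,"rx":0,"ry":0,"rz":0},{"hand":0,"dx":0,"dy":0,"dz":0,"rx":0,"ry":0,"rz":0}]' | grep ppp
python3 js.py
python3 -m jog '[{"hand":0,"dx":3,"dy":0,"dz":0,"rx":0,"ry":0,"rz":0},{"hand":0,"dx":10,"dy":0,"dz":0,"rx":0,"ry":0,"rz":0},{"hand":0,"dx":0,"dy":0,"dz":-35,"rx":0,"ry":0,"rz":0},{"hand":0,"dx":0,"dy":-20,"dz":-35,"rx":0,"ry":0,"rz":0},{"hand":0,"dx":-10,"dy":-35,"dz":-10,"rx":0,"ry":0,"rz":0}]' | grep ppp
python3 -m jog '[{"hand":0,"dx":-25,"dy":-30,"dz":0,"rx":0,"ry":0,"rz":0},{"hand":0,"dx":-30,"dy":0,"dz":0,"rx":0,"ry":0,"rz":0},{"hand":0,"dx":0,"dy":0,"dz":0,"rx":0,"ry":0,"rz":0},{"hand":0,"dx":0,"dy":0,"dz":0,"rx":0,"ry":0,"rz":0}]' | grep ppp
python3 js.py
python3 - <<'E'
from h import *
d,K,Rc,C=cam("wrist"); cv2.imwrite("pics/n_wrist.png",d["img"][:,:,::-1]); np.savez("n.npz",img=d["img"],K=K,Rc=Rc,C=C)
E
```

```text
t 14.9667 jig -7.77 52.5 z 19.66 f jig 0.6 0.2 -0.3 yaw -0.0773 tilt [-0.0005 -0.0004] w -0.3382321556726746
t 15.7167 jig -92.87 0.53 z 100.16 f jig 0.5 0.4 0.6 yaw -0.0787 tilt [ 0.0009 -0.0001] w -0.2484885499490372
```

View pics/n_wrist.png

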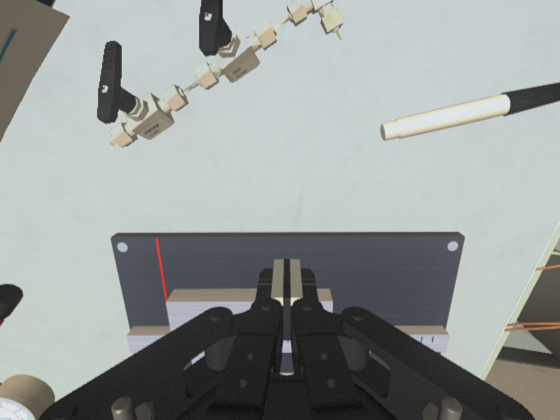

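Run:
```python
from chk import *
im=np.load("n.npz")["img"]; g=cv2.cvtColor(im,cv2.COLOR_RGB2GRAY)
print(g[308,155:180].tolist(),g[294,155:180].tolist(),g[280:310,220].tolist())
ox,oy,ex,ey=go("n.npz",(140,440),(225,243),(180,255),(283,297),(304,322),(160,180),(242,292),(150,170))
z=np.load("n.npz");K,Rc,C=z["K"],z["Rc"],z["C"]
gg,cols,rows=run(im,K,Rc,C)
b=rows(range(292,299),158,180,100,True,20); print("wall lead",(b[:,:2]@ey-oy).round(2), (b[:,:2]@ex-ox).round(1))
t=rows(range(304,322),160,180,120,True,32); print("top lead",(t[:,:2]@ey-oy).round(2))
```

```text
[79, 81, 80, 79, 83, 76, 79, 78, 79, 77, 81, 110, 180, 186, 185, 187, 184, 183, 183, 183, 181, 183, 183, 183, 184] [79, 79, 79, 81, 79, 81, 78, 77, 80, 96, 107, 92, 79, 78, 79, 100, 126, 134, 135, 130, 129, 131, 129, 130, 131] [77, 81, 76, 76, 75, 77, 78, 79, 94, 120, 129, 129, 130, 133, 132, 134, 135, 136, 136, 136, 137, 154, 183, 180, 180, 171, 125, 54, 39, 42]
psi -0.07545932 bar yaw -0.06974621 diff 0.005713105 75 18 50
bar near face jig x (want -25) [-26.16871559 -26.60453733]
red jig-y spread -0.042806107961240514 0.046027391680411256
lead minus red mm 8.481546608189205 lead spread 0.11125519697384334
O [ 560.90906516 -107.37143449]
wall lead [-106.8  -106.65 -106.5  -106.47 -106.49 -104.41 -106.33] [-27.7 -26.7 -25.7 -24.6 -23.6 -22.6 -21.6]
top lead [-101.57 -101.57 -101.54 -101.54 -101.51 -101.51 -101.52 -101.52 -101.5
 -101.49 -101.46 -101.48 -101.52 -101.56 -101.54 -101.52 -101.5  -101.48]
```

```bash
python3 -m jog '[{"hand":0,"dx":26,"dy":28,"dz":0,"rx":0,"ry":0,"rz":-0.002},{"hand":0,"dx":26,"dy":28,"dz":0,"rx":0,"ry":0,"rz":0},{"hand":0,"dx":5,"dy":29,"dz":10,"rx":0,"ry":0,"rz":0},{"hand":0,"dx":0,"dy":0,"dz":20,"rx":0,"ry":0,"rz":0},{"hand":0,"dx":0,"dy":0,"dz":0,"rx":0,"ry":0,"rz":0}]' | grep ppp
python3 -m jog '[{"hand":0,"dx":0,"dy":0,"dz":0,"rx":0,"ry":0,"rz":0},{"hand":0,"dx":0,"dy":0,"dz":0,"rx":0,"ry":0,"rz":0}]' | grep ppp
python3 js.py
```

```text
t 16.35 jig -7.84 58.4 z 69.85 f jig -0.2 -0.4 0.3 yaw -0.0743 tilt [-0.0006 -0.0004] w -0.4535575727341573
```

```bash
python3 -m jog '[{"hand":0,"dx":3,"dy":0,"dz":15,"rx":0,"ry":0,"rz":0},{"hand":0,"dx":0,"dy":0,"dz":15,"rx":0,"ry":0,"rz":0},{"hand":0,"dx":0,"dy":0,"dz":15,"rx":0,"ry":0,"rz":0},{"hand":0,"dx":0,"dy":0,"dz":5,"rx":0,"ry":0,"rz":0},{"hand":0,"dx":0,"dy":0,"dz":0,"rx":0,"ry":0,"rz":0}]' | grep ppp
python3 js.py
python3 -m jog '[{"hand":0,"dx":-3,"dy":0,"dz":0,"rx":0,"ry":0,"rz":0},{"hand":0,"dx":-2,"dy":0,"dz":0,"rx":0,"ry":0,"rz":0},{"hand":0,"dx":-2,"dy":0,"dz":0,"rx":0,"ry":0,"rz":0},{"hand":0,"dx":0,"dy":0,"dz":0,"rx":0,"ry":0,"rz":0}]' | grep ppp
python3 js.py
```

```text
t 16.7667 jig -8.4 60.75 z 19.51 f jig -1.0 0.8 0.1 yaw -0.0753 tilt [-0.0015 -0.0003] w 0.31648006854872457
t 17.1 jig -7.18 53.58 z 20.6 f jig 0.6 0.3 0.1 yaw -0.0758 tilt [0.0016 0.0002] w -0.2788783039306282
```

```bash
python3 -m jog '[{"hand":0,"dx":-1.6,"dy":0.3,"dz":0,"rx":0,"ry":0,"rz":0},{"hand":0,"dx":-1.6,"dy":0.5,"dz":0,"rx":0,"ry":0,"rz":0},{"hand":0,"dx":-1.6,"dy":0.5,"dz":0,"rx":0,"ry":0,"rz":0},{"hand":0,"dx":-1.5,"dy":0.5,"dz":0,"rx":0,"ry":0,"rz":0}]' | grep ppp
python3 js.py
python3 -m jog '[{"hand":0,"dx":-1.5,"dy":0.5,"dz":0,"rx":0,"ry":0,"rz":0},{"hand":0,"dx":-1,"dy":0.3,"dz":0,"rx":0,"ry":0,"rz":0},{"hand":0,"dx":0,"dy":0,"dz":0,"rx":0,"ry":0,"rz":0},{"hand":0,"dx":0,"dy":0,"dz":0,"rx":0,"ry":0,"rz":0}]' | grep ppp
python3 js.py
```

```text
t 17.4333 jig -6.26 48.19 z 19.88 f jig -3.0 4.0 0.9 yaw -0.0754 tilt [-0.0007  0.0007] w 0.3021012624140643
t 17.7667 jig -5.56 45.46 z 19.63 f jig -3.1 4.9 2.9 yaw -0.0753 tilt [-0.001   0.0003] w -0.12227304365418433
```

```bash
python3 -m jog '[{"hand":0,"dx":-0.7,"dy":0.1,"dz":0,"rx":0,"ry":0,"rz":0},{"hand":0,"dx":-0.6,"dy":0,"dz":0,"rx":0,"ry":0,"rz":0},{"hand":0,"dx":0,"dy":0,"dz":0,"rx":0,"ry":0,"rz":0},{"hand":0,"dx":0,"dy":0,"dz":0,"rx":0,"ry":0,"rz":0}]' | grep ppp
python3 js.py
```

```text
t 18.1 jig -5.48 44.1 z 19.59 f jig -2.7 4.0 2.2 yaw -0.0753 tilt [-0.0011  0.0002] w -0.02402000456689026
```

Now I'll retreat and look.

```bash
python3 -m jog '[{"hand":0,"dx":2,"dy":0,"dz":0,"rx":0,"ry":0,"rz":0},{"hand":0,"dx":10,"dy":0,"dz":0,"rx":0,"ry":0,"rz":0},{"hand":0,"dx":5,"dy":0,"dz":-35,"rx":0,"ry":0,"rz":0},{"hand":0,"dx":0,"dy":-20,"dz":-35,"rx":0,"ry":0,"rz":0},{"hand":0,"dx":0,"dy":-35,"dz":-10,"rx":0,"ry":0,"rz":0}]' | grep ppp
python3 -m jog '[{"hand":0,"dx":-30,"dy":-30,"dz":0,"rx":0,"ry":0,"rz":0},{"hand":0,"dx":-30,"dy":0,"dz":0,"rx":0,"ry":0,"rz":0},{"hand":0,"dx":0,"dy":0,"dz":0,"rx":0,"ry":0,"rz":0},{"hand":0,"dx":0,"dy":0,"dz":0,"rx":0,"ry":0,"rz":0},{"hand":0,"dx":0,"dy":0,"dz":0,"rx":0,"ry":0,"rz":0}]' | grep ppp
python3 js.py
python3 - <<'E'
from h import *
d,K,Rc,C=cam("wrist"); cv2.imwrite("pics/o_wrist.png",d["img"][:,:,::-1]); np.savez("o.npz",img=d["img"],K=K,Rc=Rc,C=C)
E
```

```text
t 18.9333 jig -88.59 1.56 z 99.96 f jig 0.0 -0.5 0.7 yaw -0.0753 tilt [ 0.0013 -0.0002] w -0.2206437645442798
```

View pics/o_wrist.png

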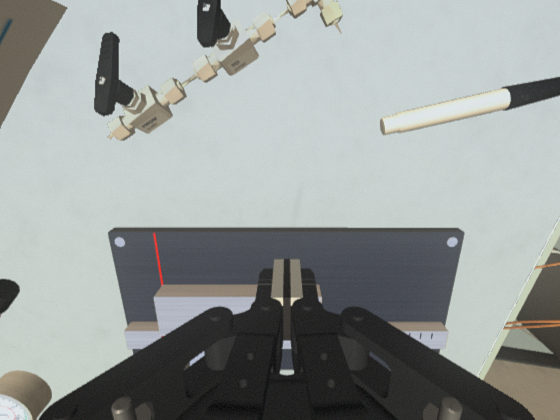

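Run:
```python
from chk import *
im=np.load("o.npz")["img"]; g=cv2.cvtColor(im,cv2.COLOR_RGB2GRAY)
ox,oy,ex,ey=go("o.npz",(140,440),(220,240),(170,255),(278,292),(300,318),(148,170),(237,280),(146,168))
z=np.load("o.npz");K,Rc,C=z["K"],z["Rc"],z["C"]
gg,cols,rows=run(im,K,Rc,C)
fb=cols(range(405,440),312,326,105,True,12); print("fence face x",((fb[:,:2]@ex-ox)).round(2)[::6])
bt=cols(range(170,255),286,303,160,True,32); print("bar top near x",((bt[:,:2]@ex-ox)).round(2)[::12])
bn=cols(range(170,255),278,292,98,True,12); print("bar bot near x",((bn[:,:2]@ex-ox)).round(2)[::12])
z=np.load("j.npz");K,Rc,C=z["K"],z["Rc"],z["C"]
gg,cols,rows=run(z["img"],K,Rc,C)
print("ref home:"); P=cols(range(262,312),280,295,155,True,32); print(((P[:,:2]@ex-ox)).round(2)[::8])
cv2.imwrite("pics/o2.png",cv2.resize(im[220:360,100:260,::-1],None,fx=4,fy=4,interpolation=cv2.INTER_CUBIC))
```

```text
psi -0.07701583 bar yaw -0.07696934 diff 4.6491623e-05 85 18 43
bar near face jig x (want -25) [-26.00042384 -26.0008234 ]
red jig-y spread -0.05673598849489281 0.10470959113089862
lead minus red mm 0.4159275277489769 lead spread 0.17610655530543795
O [ 560.79376661 -107.59904451]
fence face x [14.15 14.14 14.13 14.04 14.03 13.93]
bar top near x [-26.73 -26.75 -26.76 -26.73 -26.77 -26.79 -26.78 -26.12]
bar bot near x [-26.   -26.02 -25.98 -26.08 -26.01 -26.06 -25.98 -26.  ]
ref home:
[-20.54 -27.56 -27.55 -27.54 -27.6  -27.58]
```

View pics/o2.png

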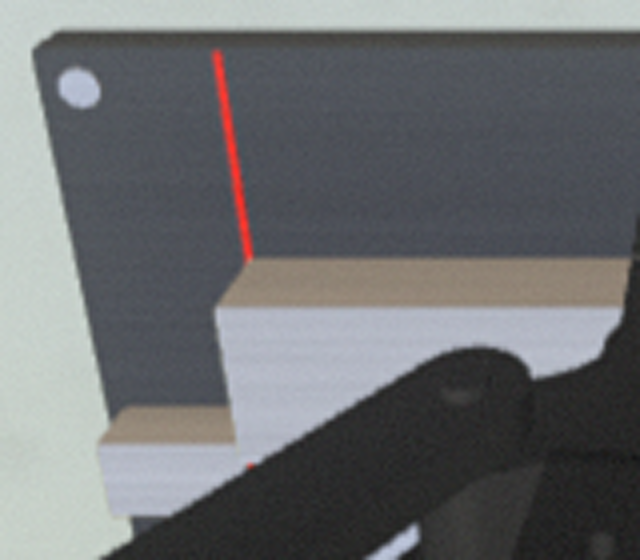

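The bar sits with its bottom corner on the red line, 0.4 mm short of centre, and lies parallel to the fence (face to near face 40.1 mm). Next I'll find the raised clamp handle from the top and scene views.

Run:
```python
from h import *
psi=-.0765;ex=np.array([np.cos(psi),np.sin(psi),0]);ey=np.array([-np.sin(psi),np.cos(psi),0]);O=np.array([560.5,-107.5,0])
for n,f in (("top","pics/a_top.png"),("scene","pics/a_scene.png")):
    d,K,Rc,C=cam(n); im=cv2.cvtColor(cv2.imread(f),cv2.COLOR_BGR2RGB)
    i=im.astype(int); m=((i[:,:,0]-np.maximum(i[:,:,1],i[:,:,2])>45)*255).astype(np.uint8)
    for c in cv2.findContours(m,0,2)[0]:
        if cv2.contourArea(c)>30: print(n,cv2.boundingRect(c),cv2.minAreaRect(c))
    # predicted image of handle for several angles
    for th in (.8,.9,1.0,1.05):
        pts=[]
        for r,h in ((70,7),(115,7),(130,7),(130,-6)):
            x=53-r*np.cos(th)+h*np.sin(th); z=54+r*np.sin(th)+h*np.cos(th)
            pts.append(O+x*ex-80*ey+np.array([0,0,z]))
        print(th,proj(np.array(pts),K,Rc,C).round(1).tolist())
    c=cv2.resize(im[165:225,240:300] if n=="top" else im[175:225,245:310],None,fx=9,fy=9,interpolation=cv2.INTER_CUBIC)
    cv2.imwrite(f"pics/p_{n}.png",c[:,:,::-1])
    if n=="scene": cv2.imwrite("pics/p_now.png",d["img"][:,:,::-1])
```

```text
top (360, 200, 26, 20) ((372.901611328125, 207.58193969726562), (9.98687744140625, 27.015785217285156), 50.194427490234375)
top (265, 199, 12, 20) ((270.5, 208.5), (19.0, 11.0), 90.0)
top (26, 130, 44, 30) ((50.361541748046875, 147.0076904296875), (18.977312088012695, 46.26495361328125), 60.2551155090332)
0.8 [[272.8, 197.8], [271.4, 211.2], [270.9, 215.9], [270.4, 221.1]]
0.9 [[273.2, 194.8], [271.9, 206.3], [271.5, 210.3], [270.9, 215.9]]
1.0 [[273.5, 191.6], [272.5, 201.0], [272.1, 204.3], [271.5, 210.3]]
1.05 [[273.7, 189.9], [272.8, 198.3], [272.5, 201.2], [271.8, 207.4]]
scene (60, 293, 22, 59) ((70.87837982177734, 320.7702941894531), (58.032840728759766, 19.563480377197266), 80.53767395019531)
scene (272, 183, 19, 11) ((281.4000244140625, 188.79998779296875), (5.366562843322754, 19.677398681640625), 63.43495178222656)
scene (333, 162, 9, 20) ((337.0, 171.5), (19.0, 8.0), 90.0)
scene (478, 32, 13, 11) ((484.0, 37.0), (10.0, 12.0), 90.0)
0.8 [[275.6, 190.6], [285.1, 188.3], [288.4, 187.5], [291.3, 192.8]]
0.9 [[273.9, 188.0], [282.3, 183.7], [285.2, 182.2], [288.4, 187.5]]
1.0 [[272.1, 185.4], [279.3, 179.3], [281.8, 177.1], [285.2, 182.2]]
1.05 [[271.1, 184.1], [277.7, 177.1], [280.0, 174.7], [283.5, 179.7]]
```

View pics/p_top.png

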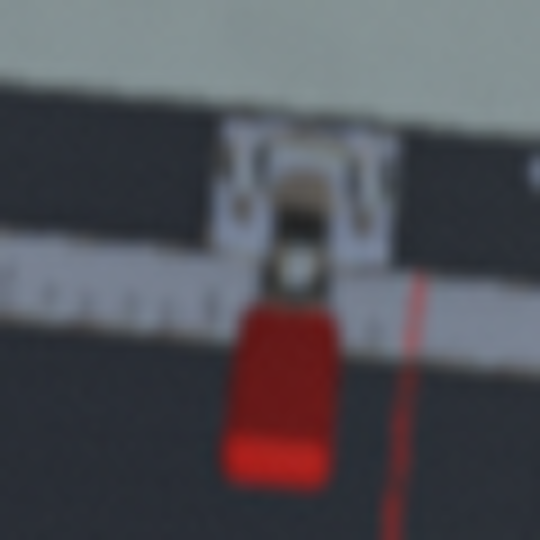

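View pics/p_scene.png

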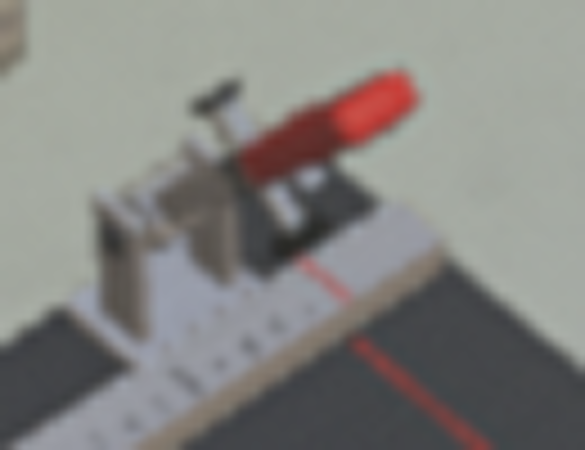

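View pics/p_now.png

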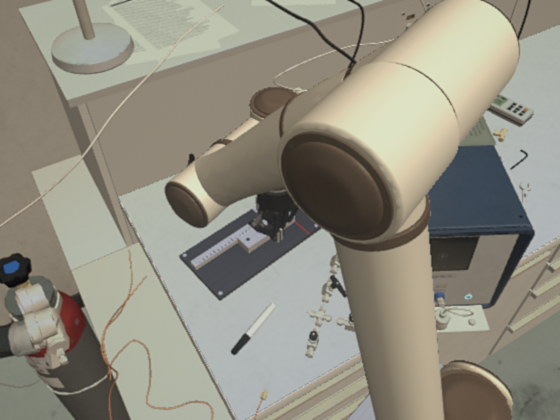

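```bash
python3 -c "
import numpy as np
for t in (.9,.85,.8,.7,.6,.5,.4,.3,.2,.1,0,-.1):
  print(t,round(53-115*np.cos(t)+7*np.sin(t),1),round(54+115*np.sin(t)+7*np.cos(t),1))"
python3 -m jog '[{"hand":0,"dx":0,"dy":0,"dz":-35,"rx":0,"ry":0,"rz":0},{"hand":0,"dx":0,"dy":0,"dz":-35,"rx":0,"ry":0,"rz":0},{"hand":0,"dx":-20,"dy":15,"dz":-20,"rx":0,"ry":0,"rz":0},{"hand":0,"dx":-20,"dy":20,"dz":0,"rx":0,"ry":0,"rz":0},{"hand":0,"dx":-20,"dy":20,"dz":0,"rx":0,"ry":0,"rz":0}]' | grep ppp
python3 -m jog '[{"hand":0,"dx":-20,"dy":15,"dz":0,"rx":0,"ry":0,"rz":0},{"hand":0,"dx":-2,"dy":10,"dz":0,"rx":0,"ry":0,"rz":0},{"hand":0,"dx":0,"dy":0,"dz":0,"rx":0,"ry":0,"rz":0},{"hand":0,"dx":0,"dy":0,"dz":0,"rx":0,"ry":0,"rz":0}]' | grep ppp
python3 js.py
python3 - <<'E'
from h import *
d,K,Rc,C=cam("wrist"); cv2.imwrite("pics/q_wrist.png",d["img"][:,:,::-1]); np.savez("q.npz",img=d["img"],K=K,Rc=Rc,C=C,depth=d["depth"])
E
```

```text
0.9 -13.0 148.4
0.85 -17.6 145.0
0.8 -22.1 141.4
0.7 -30.4 133.4
0.6 -38.0 124.7
0.5 -44.6 115.3
0.4 -50.2 105.2
0.3 -54.8 94.7
0.2 -58.3 83.7
0.1 -60.7 72.4
0 -62.0 61.0
-0.1 -62.1 49.5
t 19.8333 jig -9.47 -79.91 z 188.76 f jig -0.6 0.2 -0.5 yaw -0.075 tilt [-0.0018  0.0005] w -0.1883930046128386
```

View pics/q_wrist.png

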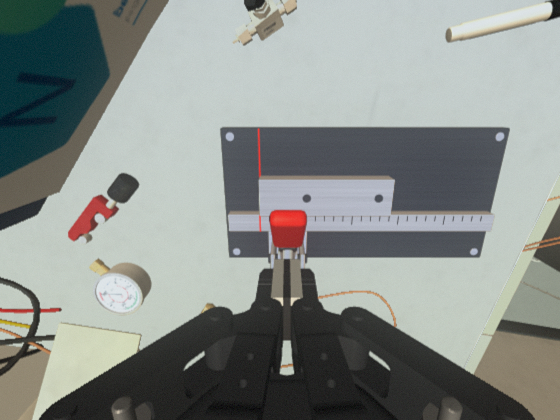

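Run:
```python
from h import *
z=np.load("q.npz");im=z["img"].astype(int);K,Rc,C,D=z["K"],z["Rc"],z["C"],z["depth"]
m=(im[:,:,0]-np.maximum(im[:,:,1],im[:,:,2])>60); m[:, :262]=0;m[:,315:]=0; m[:195]=0; m[255:]=0
v,u=np.nonzero(m); print(u.min(),u.max(),v.min(),v.max(), im[205:250,288,0].tolist())
psi=-.0757;ex=np.array([np.cos(psi),np.sin(psi),0]);ey=np.array([-np.sin(psi),np.cos(psi),0]);O=np.array([560.5,-107.5,0])
r=rays(np.c_[u,v],K,Rc); P=C+r*D[v,u][:,None]; ok=D[v,u]>0; P=P[ok]; v=v[ok]
J=np.c_[(P-O)@ex,(P-O)@ey,P[:,2]]
for row in range(v.min(),v.max()+1,3):
    print(row,np.median(J[v==row],0).round(1), np.ptp(J[v==row][:,1]).round(1))
for th in (.8,.85,.9): print(th,proj(np.array([O+(53-r_*np.cos(th)+h*np.sin(th))*ex-80*ey+[0,0,54+r_*np.sin(th)+h*np.cos(th)] for r_,h in((130,-6),(130,7),(115,7),(70,7))]),K,Rc,C).round(1).tolist())
```

```text
270 306 210 247 [179, 180, 181, 178, 176, 187, 204, 223, 231, 234, 235, 234, 237, 234, 235, 234, 236, 235, 235, 231, 215, 187, 164, 154, 152, 154, 155, 154, 152, 153, 153, 151, 151, 151, 152, 153, 147, 150, 150, 149, 150, 146, 120, 84, 110]
210 [-32.1 -80.3 149.1] 28.5
213 [-31.1 -80.  152. ] 21.8
216 [-29.5 -80.3 153.3] 22.2
219 [-28.  -80.  154.8] 22.9
222 [-26.3 -80.3 155.5] 22.1
225 [-24.4 -80.3 155.8] 22.4
228 [-21.5 -80.3 153.7] 21.5
231 [-17.4 -80.6 148.7] 21.7
234 [-13.  -80.3 143.5] 21.4
237 [ -8.4 -80.3 137.9] 20.7
240 [ -3.3 -80.2 131.7] 21.4
243 [  2.1 -80.2 125.1] 20.6
246 [  7.9 -80.2 118.3] 18.1
0.8 [[288.0, 192.7], [288.0, 210.8], [287.9, 220.4], [287.7, 242.7]]
0.85 [[288.0, 201.5], [288.1, 220.6], [287.9, 228.6], [287.7, 246.9]]
0.9 [[288.0, 210.9], [288.1, 230.8], [288.0, 237.0], [287.7, 251.3]]
```

```bash
python3 -m jog '[{"hand":0,"dx":0,"dy":3,"dz":12,"rx":0,"ry":0,"rz":0},{"hand":0,"dx":0,"dy":0,"dz":12,"rx":0,"ry":0,"rz":0},{"hand":0,"dx":0,"dy":0,"dz":8,"rx":0,"ry":0,"rz":0},{"hand":0,"dx":0,"dy":0,"dz":3,"rx":0,"ry":0,"rz":0},{"hand":0,"dx":0,"dy":0,"dz":0,"rx":0,"ry":0,"rz":0}]' | grep ppp
python3 js.py
python3 -m jog '[{"hand":0,"dx":0,"dy":0,"dz":2,"rx":0,"ry":0,"rz":0},{"hand":0,"dx":0,"dy":0,"dz":0,"rx":0,"ry":0,"rz":0}]' | grep ppp
python3 js.py
python3 -m jog '[{"hand":0,"dx":0,"dy":0,"dz":2,"rx":0,"ry":0,"rz":0},{"hand":0,"dx":0,"dy":0,"dz":0,"rx":0,"ry":0,"rz":0}]' | grep ppp
python3 js.py
```

```text
t 20.3 jig -7.22 -80.14 z 153.56 f jig 0.6 -0.3 0.3 yaw -0.0746 tilt [-0.0024  0.0002] w -0.20857594868605767
t 20.4667 jig -6.2 -80.47 z 152.92 f jig -0.8 0.2 0.7 yaw -0.075 tilt [ 0.0006 -0.0001] w -0.4362521759926553
t 20.6333 jig -6.33 -80.58 z 150.8 f jig 0.4 -1.4 0.5 yaw -0.0753 tilt [0.0004 0.0001] w 0.009197130888982373
```

```bash
python3 -m jog '[{"hand":0,"dx":0,"dy":-1.5,"dz":1.3,"rx":0,"ry":0,"rz":0},{"hand":0,"dx":0,"dy":-1.5,"dz":1.3,"rx":0,"ry":0,"rz":0}]' | grep ppp
python3 js.py
python3 -m jog '[{"hand":0,"dx":0,"dy":-1.5,"dz":1.3,"rx":0,"ry":0,"rz":0},{"hand":0,"dx":0,"dy":-1.5,"dz":1.3,"rx":0,"ry":0,"rz":0}]' | grep ppp
python3 js.py
python3 -m jog '[{"hand":0,"dx":0,"dy":-1.5,"dz":1.3,"rx":0,"ry":0,"rz":0},{"hand":0,"dx":0,"dy":-1.5,"dz":1.3,"rx":0,"ry":0,"rz":0}]' | grep ppp
python3 js.py
```

```text
t 20.8 jig -8.81 -80.67 z 148.5 f jig 1.4 0.4 6.1 yaw -0.0751 tilt [ 0.0018 -0.0003] w -0.024821436265318964
t 20.9667 jig -9.86 -80.72 z 147.67 f jig 3.0 1.3 6.7 yaw -0.0742 tilt [ 0.0067 -0.0015] w -0.11255343379498851
t 21.1333 jig -12.92 -80.72 z 145.31 f jig 1.3 1.1 6.7 yaw -0.074 tilt [ 0.0067 -0.0015] w 0.2980197768612075
```

```bash
python3 -m jog '[{"hand":0,"dx":0,"dy":-3.6,"dz":3.4,"rx":0,"ry":0,"rz":0},{"hand":0,"dx":0,"dy":-3.5,"dz":3.6,"rx":0,"ry":0,"rz":0},{"hand":0,"dx":0,"dy":-3.3,"dz":3.8,"rx":0,"ry":0,"rz":0},{"hand":0,"dx":0,"dy":-3.1,"dz":4,"rx":0,"ry":0,"rz":0},{"hand":0,"dx":0,"dy":-3,"dz":4.1,"rx":0,"ry":0,"rz":0}]' | grep ppp
python3 js.py
python3 - <<'E'
from h import *
d,K,Rc,C=cam("wrist"); cv2.imwrite("pics/r_wrist.png",d["img"][:,:,::-1])
E
```

```text
t 21.55 jig -30.31 -80.89 z 126.03 f jig -0.3 0.5 7.2 yaw -0.0742 tilt [ 0.0047 -0.0014] w 0.25329102260798186
```

View pics/r_wrist.png

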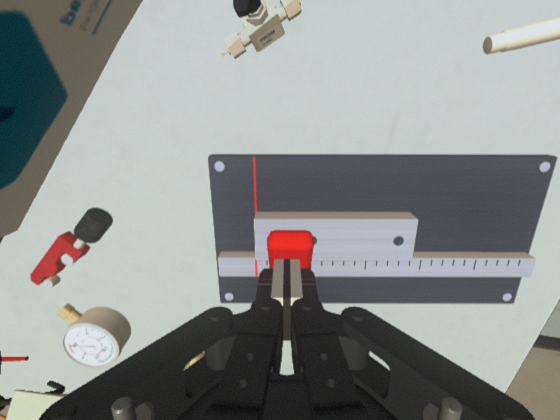

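```bash
python3 -m jog '[{"hand":0,"dx":0,"dy":-3,"dz":3.8,"rx":0,"ry":0,"rz":0},{"hand":0,"dx":0,"dy":-2.8,"dz":4,"rx":0,"ry":0,"rz":0},{"hand":0,"dx":0,"dy":-2.7,"dz":4.1,"rx":0,"ry":0,"rz":0},{"hand":0,"dx":0,"dy":-2.5,"dz":4.2,"rx":0,"ry":0,"rz":0},{"hand":0,"dx":0,"dy":-2.4,"dz":4.3,"rx":0,"ry":0,"rz":0}]' | grep ppp
python3 js.py
python3 -m jog '[{"hand":0,"dx":0,"dy":-2.4,"dz":4.2,"rx":0,"ry":0,"rz":0},{"hand":0,"dx":0,"dy":-2.3,"dz":4.2,"rx":0,"ry":0,"rz":0},{"hand":0,"dx":0,"dy":-2.2,"dz":4.3,"rx":0,"ry":0,"rz":0},{"hand":0,"dx":0,"dy":-2.1,"dz":4.3,"rx":0,"ry":0,"rz":0}]' | grep ppp
python3 js.py
```

```text
t 22.0167 jig -43.47 -80.88 z 105.14 f jig 1.5 0.2 5.5 yaw -0.0742 tilt [ 0.0048 -0.0013] w -0.2617550962704804
t 22.35 jig -51.77 -80.72 z 87.59 f jig 4.8 -0.6 4.7 yaw -0.0743 tilt [ 0.006  -0.0011] w 0.077238367856698
```

```bash
python3 -m jog '[{"hand":0,"dx":0,"dy":-1.3,"dz":3,"rx":0,"ry":0,"rz":0},{"hand":0,"dx":0,"dy":-1.2,"dz":3,"rx":0,"ry":0,"rz":0},{"hand":0,"dx":0,"dy":-1,"dz":3,"rx":0,"ry":0,"rz":0}]' | grep ppp
python3 js.py
python3 -m jog '[{"hand":0,"dx":0,"dy":-0.8,"dz":1.5,"rx":0,"ry":0,"rz":0},{"hand":0,"dx":0,"dy":-0.6,"dz":1.5,"rx":0,"ry":0,"rz":0}]' | grep ppp
python3 js.py
python3 -m jog '[{"hand":0,"dx":0,"dy":-0.4,"dz":1,"rx":0,"ry":0,"rz":0},{"hand":0,"dx":0,"dy":-0.3,"dz":1,"rx":0,"ry":0,"rz":0}]' | grep ppp
python3 js.py
```

```text
t 22.6 jig -57.41 -80.56 z 77.5 f jig 4.6 -0.4 3.6 yaw -0.075 tilt [ 0.0008 -0.0001] w -0.3823647294472896
t 22.7667 jig -59.28 -80.59 z 74.36 f jig 3.4 -0.1 4.7 yaw -0.0752 tilt [-0.0002  0.    ] w 0.09514317498551983
t 22.9333 jig -59.85 -80.59 z 72.54 f jig 3.4 -1.1 3.9 yaw -0.0752 tilt [0.0001 0.    ] w -0.09078769242788472
```

```bash
for i in 1; do :; done
python3 -m jog '[{"hand":0,"dx":0,"dy":0,"dz":1,"rx":0,"ry":0,"rz":0},{"hand":0,"dx":0,"dy":0,"dz":1,"rx":0,"ry":0,"rz":0}]' | grep ppp
python3 js.py
python3 -m jog '[{"hand":0,"dx":0,"dy":0,"dz":1,"rx":0,"ry":0,"rz":0},{"hand":0,"dx":0,"dy":0,"dz":1,"rx":0,"ry":0,"rz":0}]' | grep ppp
python3 js.py
python3 -m jog '[{"hand":0,"dx":0,"dy":0,"dz":1,"rx":0,"ry":0,"rz":0},{"hand":0,"dx":0,"dy":0,"dz":1,"rx":0,"ry":0,"rz":0}]' | grep ppp
python3 js.py
```

```text
t 23.1 jig -60.11 -80.6 z 70.52 f jig 3.0 0.2 4.2 yaw -0.0753 tilt [-0.0006  0.0001] w 0.21426482414674497
t 23.2667 jig -60.4 -80.6 z 68.39 f jig 2.2 0.4 5.0 yaw -0.0753 tilt [-0.0012  0.0002] w 0.13344216583847412
t 23.4333 jig -60.58 -80.6 z 66.38 f jig 1.9 0.6 6.9 yaw -0.0753 tilt [-0.0017  0.0002] w -0.07724435434331743
```

```bash
python3 -m jog '[{"hand":0,"dx":0,"dy":0,"dz":1,"rx":0,"ry":0,"rz":0},{"hand":0,"dx":0,"dy":0,"dz":0,"rx":0,"ry":0,"rz":0}]' | grep ppp
python3 js.py
python3 -m jog '[{"hand":0,"dx":0,"dy":0,"dz":1,"rx":0,"ry":0,"rz":0},{"hand":0,"dx":0,"dy":0,"dz":0,"rx":0,"ry":0,"rz":0}]' | grep ppp
python3 js.py
python3 -m jog '[{"hand":0,"dx":0,"dy":0,"dz":1,"rx":0,"ry":0,"rz":0},{"hand":0,"dx":0,"dy":0,"dz":0,"rx":0,"ry":0,"rz":0}]' | grep ppp
python3 js.py
```

```text
t 23.6 jig -60.67 -80.62 z 65.4 f jig 1.9 0.0 6.2 yaw -0.0753 tilt [-0.0019  0.0002] w 0.03524704466758959
t 23.7667 jig -60.72 -80.6 z 64.55 f jig 1.1 0.6 7.2 yaw -0.0753 tilt [-0.002   0.0002] w -0.22263221746399067
t 23.9333 jig -60.81 -80.61 z 63.69 f jig 1.2 0.2 8.0 yaw -0.0753 tilt [-0.0021  0.0002] w 0.10575818355689777
```

```bash
python3 -m jog '[{"hand":0,"dx":0,"dy":0,"dz":1,"rx":0,"ry":0,"rz":0},{"hand":0,"dx":0,"dy":0,"dz":0,"rx":0,"ry":0,"rz":0}]' | grep ppp
python3 js.py
python3 -m jog '[{"hand":0,"dx":0,"dy":0,"dz":1,"rx":0,"ry":0,"rz":0},{"hand":0,"dx":0,"dy":0,"dz":0,"rx":0,"ry":0,"rz":0}]' | grep ppp
python3 js.py
python3 -m jog '[{"hand":0,"dx":0,"dy":0,"dz":1,"rx":0,"ry":0,"rz":0},{"hand":0,"dx":0,"dy":0,"dz":0,"rx":0,"ry":0,"rz":0}]' | grep ppp
python3 js.py
```

```text
t 24.1 jig -60.84 -80.62 z 62.88 f jig 0.3 1.4 8.3 yaw -0.0752 tilt [-0.0022  0.0001] w 0.028517143558729318
t 24.2667 jig -60.93 -80.61 z 62.03 f jig -0.7 1.3 10.4 yaw -0.0751 tilt [-0.0023  0.0001] w 0.2731623318182671
t 24.4333 jig -60.98 -80.62 z 61.23 f jig -0.5 1.7 11.7 yaw -0.0751 tilt [-0.0024  0.0001] w 0.07726211503481648
```

```bash
python3 -m jog '[{"hand":0,"dx":0,"dy":0,"dz":0.8,"rx":0,"ry":0,"rz":0},{"hand":0,"dx":0,"dy":0,"dz":0,"rx":0,"ry":0,"rz":0}]' | grep ppp
python3 js.py
python3 -m jog '[{"hand":0,"dx":0,"dy":0,"dz":0,"rx":0,"ry":0,"rz":0}]' | grep ppp
python3 js.py
python3 -m jog '[{"hand":0,"dx":0,"dy":0,"dz":0,"rx":0,"ry":0,"rz":0}]' | grep ppp
python3 js.py
```

```text
t 24.6 jig -61.01 -80.63 z 60.66 f jig -1.5 1.9 13.3 yaw -0.075 tilt [-0.0024  0.    ] w 0.09483810567610382
t 24.6833 jig -61.0 -80.62 z 60.66 f jig -0.8 1.6 13.2 yaw -0.075 tilt [-0.0023  0.0001] w 0.10575743704746814
t 24.7667 jig -61.03 -80.64 z 60.65 f jig -1.4 2.1 12.8 yaw -0.0751 tilt [-0.0023  0.0001] w 0.024134730752688953
```

```bash
python3 -m jog '[{"hand":0,"dx":0,"dy":0,"dz":-1.5,"rx":0,"ry":0,"rz":0},{"hand":0,"dx":0,"dy":0,"dz":-1.5,"rx":0,"ry":0,"rz":0}]' | grep ppp
python3 js.py
python3 -m jog '[{"hand":0,"dx":0,"dy":0,"dz":-5,"rx":0,"ry":0,"rz":0},{"hand":0,"dx":0,"dy":0,"dz":-20,"rx":0,"ry":0,"rz":0},{"hand":0,"dx":0,"dy":-10,"dz":-30,"rx":0,"ry":0,"rz":0},{"hand":0,"dx":0,"dy":-20,"dz":-30,"rx":0,"ry":0,"rz":0},{"hand":0,"dx":0,"dy":-20,"dz":-20,"rx":0,"ry":0,"rz":0}]' | grep ppp
python3 -m jog '[{"hand":0,"dx":0,"dy":0,"dz":0,"rx":0,"ry":0,"rz":0},{"hand":0,"dx":0,"dy":0,"dz":0,"rx":0,"ry":0,"rz":0},{"hand":0,"dx":0,"dy":0,"dz":0,"rx":0,"ry":0,"rz":0}]' | grep ppp
python3 js.py
python3 - <<'E'
from h import *
d,K,Rc,C=cam("wrist"); cv2.imwrite("pics/s_wrist.png",d["img"][:,:,::-1]); np.savez("s.npz",img=d["img"],K=K,Rc=Rc,C=C,depth=d["depth"])
E
```

```text
t 24.9333 jig -62.58 -80.54 z 61.61 f jig -0.4 -0.5 0.4 yaw -0.0764 tilt [-0.0057  0.0011] w 0.009840269051592502
t 25.6 jig -110.76 -80.59 z 166.83 f jig 1.0 0.5 0.1 yaw -0.0757 tilt [-0.0024  0.0006] w -0.12534982929780863
```

View pics/s_wrist.png

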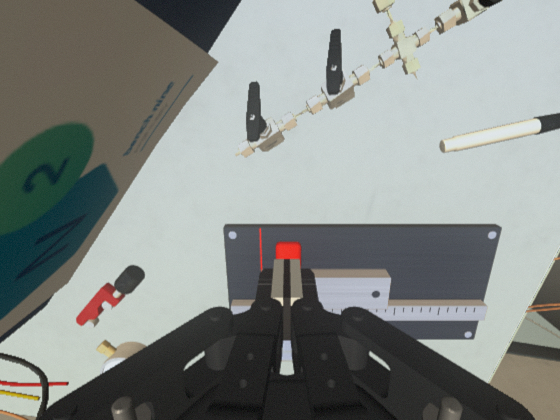

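```bash
python3 -m jog '[{"hand":0,"dx":30,"dy":-10,"dz":0,"rx":0,"ry":0,"rz":0},{"hand":0,"dx":30,"dy":-10,"dz":0,"rx":0,"ry":0,"rz":0},{"hand":0,"dx":20,"dy":0,"dz":0,"rx":0,"ry":0,"rz":0},{"hand":0,"dx":0,"dy":0,"dz":0,"rx":0,"ry":0,"rz":0},{"hand":0,"dx":0,"dy":0,"dz":0,"rx":0,"ry":0,"rz":0}]' | grep ppp
python3 -m jog '[{"hand":0,"dx":0,"dy":0,"dz":0,"rx":0,"ry":0,"rz":0},{"hand":0,"dx":0,"dy":0,"dz":0,"rx":0,"ry":0,"rz":0}]' | grep ppp
python3 js.py
python3 - <<'E'
from h import *
d,K,Rc,C=cam("wrist"); cv2.imwrite("pics/t_wrist.png",d["img"][:,:,::-1]); np.savez("t.npz",img=d["img"],K=K,Rc=Rc,C=C,depth=d["depth"])
d,K,Rc,C=cam("top"); cv2.imwrite("pics/t_top.png",d["img"][:,:,::-1])
E
```

```text
t 26.2333 jig -129.88 -1.15 z 167.02 f jig -0.8 -0.6 0.0 yaw -0.0761 tilt [-0.0019 -0.0003] w -0.13144285071128026
```

View pics/t_wrist.png

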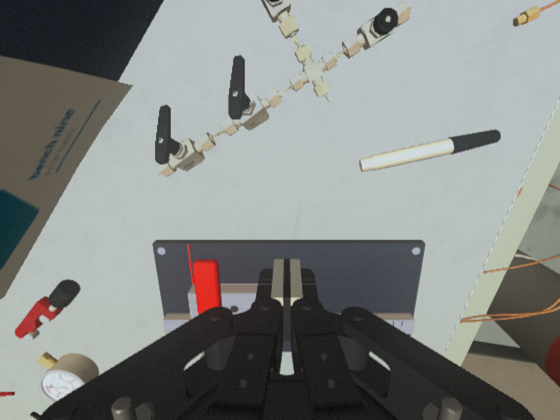

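View pics/t_top.png

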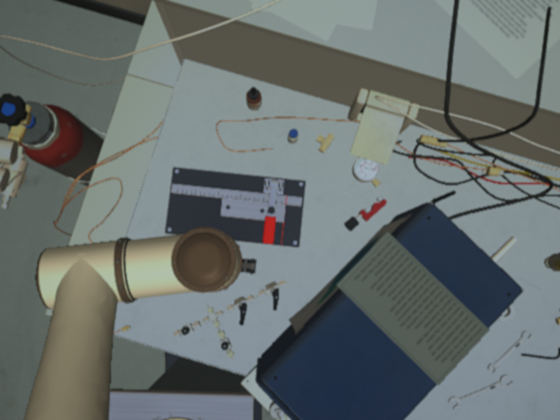

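Run:
```python
from chk import *
z=np.load("t.npz");im=z["img"];K,Rc,C=z["K"],z["Rc"],z["C"]
g=cv2.cvtColor(im,cv2.COLOR_RGB2GRAY); print(g[297,180:200].tolist(),g[302,180:200].tolist(),g[275:300,235].tolist())
go("t.npz",(180,410),(232,250),(224,260),(277,291),(294,308),(182,194),(247,276),(180,191))
gg,cols,rows=run(im,K,Rc,C)
# handle height
D=z["depth"];
for v in (265,280,295,305):
    P=C+rays([[208,v]],K,Rc)*D[v,208]; print(v,P.round(1))
```

```text
[74, 77, 75, 75, 74, 74, 70, 96, 169, 171, 171, 171, 170, 172, 170, 169, 114, 91, 95, 100] [73, 75, 74, 71, 76, 75, 76, 71, 99, 166, 170, 168, 168, 167, 168, 165, 135, 101, 91, 94] [72, 72, 71, 75, 73, 72, 70, 75, 108, 140, 123, 122, 124, 123, 126, 125, 128, 133, 154, 167, 167, 170, 170, 173, 168]
psi -0.07618506 bar yaw -0.077850536 diff -0.001665473 34 14 29
bar near face jig x (want -25) [-26.57727482 -25.53462146]
red jig-y spread -1.0803436056982605 0.3915347647017029
lead minus red mm 0.7069469387338643 lead spread 0.3932779134634359
O [ 560.5860037 -107.9515202]
265 [[ 480.  -177.8   58.6]]
280 [[ 495.1 -179.9   60.3]]
295 [[ 511.9 -182.7   59.9]]
305 [[ 523.2 -184.5   59.9]]
```

```bash
python3 -c "
from bench import arm
print(arm.job_done())"
```

```text
the job is handed in; nothing more can be done
None
```

The bar is at the scribed line, along the fence and clamped, and I handed the job in at about 26 s. No verdict came back.

- **Fence:** I pushed the bar square onto the fence with both open fingertips, at about 10 N. After that its angle to the fence measured under 0.001 rad, with the near face at its home position.
- **Line:** I slid it about 102 mm from the tail with shut fingers, at about 3–5 N. I stopped once, 8.5 mm short, to measure and correct a drift of about 1 mm off the fence.
- **Clamp:** I followed the handle round by feel. The foot met the bar near level, and I pressed to about 13 N. On release the force dropped to zero within about 1 mm, so the arm stayed down; the foot's grip on the bar was not measured directly.

**Last checks**
- **Leading edge:** before clamping it was 0.4 mm short of the line's centre. After clamping it read 0.7 mm short, a rougher figure because the handle hid part of the line.
- **Against the fence:** the bar is parallel within about 0.002 rad. Its near face read -25.5 to -26.6 mm against a nominal -25. Before clamping, the fence itself read about 0.9 mm off its nominal place, so I take the bar as snug.
- **Clamp and surroundings:** the handle is level, the arm is clear and touching nothing, and by eye in the last top view the other things have not moved.

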